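# Close the hinged frame of a board clamp and lock it with its pin

### The arm

A 7-joint arm with a two-finger parallel gripper is mounted at the origin on the work surface; the furniture and walls round the work are solid. World frame = base frame: x ahead of the robot, y to its left, z up, the work surface at z = 0. Lengths are in m, angles in rad, forces in N, time in s.
With the tool pointing down it reaches from about 0.4 to 0.9 m from the base axis. Payload 5.6 kg.
Tool frame: the origin (TCP) lies at the very end of the fingers, on their centre line; the grasp point (between the pads) lies 19 mm behind it; z points along the fingers, y is the direction in which the jaws open and shut (so a half turn about z gives the same grasp; the last joint's range is limited). The gripper opens to 92 mm and grips with 3 to 60 N. Pads are 20 mm wide; open, the fingers measure 128 mm over their backs; the gripper's body (75 mm by 189 mm) begins 69 mm behind the grasp point.
Start: joints at [1.227, 0.468, -0.012, 1.603, 0.006, 1.071, -0.056], TCP at [0.193, -0.621, 0.215] pointing down, gripper open.
Joint ranges: [-2.53, 2.53], [-0.31, 2.02], [-1.57, 1.55], [0.28, 2.44], [-1.29, 4.43], [0.15, 1.84], [-2.92, 2.92]. Speed limits (rad/s): [2.57, 2.57, 3.14, 3.14, 3.14, 3.14, 3.14].

### API

Orientations are given as a unit quaternion [x, y, z, w].
In Python, from cell import read_state, snapshot, sign_off gives the robot as it stands.
- The arm moves only by the shell command python3 -m handwheel 'ROWS' [FORCE]. ROWS is JSON, a list of rows, each a list of 7 numbers: the shift along the tool's x, y, z as a fraction of full scale, then the turn, a rotation vector about the tool's x, y, z as a fraction of full scale, then the closure, from 0 (fully open) to 1 (shut). A call has 1 to 20 rows; each row is the pose to reach, as a shift and turn from the pose commanded when the call began, along the tool's axes at that moment; what a row does not reach only later rows make up. Full scale, the value 1, is 0.5 m for a shift and 90 degrees for a turn. A row lasts 1/10 s, in which the tool goes at most 50 mm and 8.59 degrees, less where a joint would pass 70% of its speed; a pose out of reach is approached as far as the arm can. A call with a number of a shift or a turn outside -1 to 1 is refused whole. A call with a gripper value outside its range is refused whole. The fingers move at their own pace and stop on an object; FORCE is the grip in N (left out, the last holds). Time passes only in rows, so rows that repeat a pose let the fingers close. It gives the time, the measured TCP pose, the force and the opening at its end, in the units of the state.
- read_state(): the state, without advancing time (a new reading comes with each control period).
- snapshot(name): name is "scene" or "top" or "wrist"; returns a dict with "pixels" (420x560x3 uint8, blue, green, red), "intrinsics" (3x3 intrinsics, pixels), "k1" (the pictures are not rectified: a ray, as slopes to the right and down, at radius r is drawn at 1 + k1 r^2 times it, then the intrinsics apply), "position" and "attitude" of the camera in the world; the wrist camera has in their place "T_tool_cam" (4x4, takes a point from camera to tool coordinates, whose origin is the TCP and whose axes are the flange's). Camera axes: x right, y down, z forward; pixel columns grow to the right and rows downward; lengths in m; the calibration is good to about 2 mm. A picture is of the moment at which its call begins: read the wrist's pose just before it. There is no depth.
- sign_off(): hands the job in, once; it reports no verdict.
The state is a dict: "clock": time; "q": joint angles; "qd": joint speeds; "tau": joint torques, N m; "eef_pos": TCP position; "orientation": TCP orientation; "ft_force": force on the tool from outside, world axes, zero at the start; "torque": the same for the moment, N m; "grip_width": finger opening in m.
Only numpy, scipy, OpenCV 4.12 (cv2) and the standard library are available. Lean on these libraries where they do the work, as an engineer would, in place of code of your own. Each camera call takes 0.05 s, during which the arm holds its last target.

### The job

Close the board clamp on the circuit board: take the hinged metal frame, which leans back on its stop, by its bow handle, swing it over past upright and lower it gently onto the clamp; do not let it drop shut. Then take the locking pin from its rest and push it, from the robot's side, through both ears and the frame's eye between them, fully home until its collar meets the ear. Leave the spool, the small case and the tape roll where they are.

Things in the scene. Friction and masses are not known exactly. Their poses are not given: they have to be found in the camera images.
- board_clamp: Fixed grey metal base of the board clamp, 150 x 220 mm, plate top 22 mm up, a small green board in it. Origin on the bench under the base. x: parallel to hinge line and pin holes, roughly away from the robot; y: roughly to the robot's left, from hinge side to clevis side; z up. Hinge line at y = -70, z = 56 mm.
- hold_frame (a joint): Angle of the hinged frame, rad, about the clamp's x: 0 closed, level; 1.57 upright; 2.27 fully open, 40 deg past upright on the back stop (towards the clamp's -y), where it starts. 0.25 to 0.33 kg, damped: let go elsewhere, it falls to a stop. Let go within 5 mm of closed (at the handle) it settles softly; from 45 mm it slams.
- frame_handle (a point): Middle of the frame's bow handle: round bar 10 mm thick along x, 56 mm free between its legs, 44 mm out from the frame's mid-plane, 33 mm free between bar and frame. The frame reaches 35 mm past the bar and overhangs it while leaning: reach in with fingers parallel to the frame (tilted 25 to 40 deg). The bar can turn in the fingers. Axes: y hinge to free edge, z out of the handle face.
- frame_hinge (a point): Point on the hinge line abreast of the handle, 56 mm above the bench. The handle moves about it on a circle of radius 127.8 mm, across the clamp's x axis; when closed the handle is at y = +120, z = +44 mm from it (100 mm above the bench), in the clamp's axes.
- clevis (a point): Middle of the clevis on the base, on the axis of the ears' holes, 56 mm above the bench; axes as the clamp. Two upright steel ears, 8 mm thick, 34 mm wide, reaching 16 mm above the axis; outer faces 14 mm either side of this point along x, gap between them 12 mm. Holes round, 12 mm, along x. The closed frame's edge (top 62 mm up) is 40 mm from the hole axis.
- frame_eye (a point): Centre of the 12 mm round hole in the steel eye plate (8 mm thick) at the frame's free edge. With the frame closed it lies between the ears, at the clevis point.
- lock_pin: Loose pin, 45 g. Origin on its axis at the front face of the collar; x points to the nose. Steel shank 8 mm thick, 44 mm long, last 8 mm tapered; collar 4 mm thick, 19 mm square; black plastic grip 16 x 16 mm, 30 mm long (x = -34 to -4). Starts level in its rest, nose roughly away from the robot; lift it straight up. Fully home, the collar touches the near (-x) ear.
- pin_nose (a point): Tip of the pin's nose, 44 mm ahead of the collar face; fully home it stands 30 mm past the clevis point.
- pin_grip (a point): Middle of the pin's plastic grip, on the pin's axis, 19 mm behind the collar face; 44 mm above the bench at the start.
- rest: Fixed grey pin rest, 100 x 50 mm, origin on the bench under its middle, x along the pin. The grip lies on a post 12 mm wide, 24 mm long, narrower than the grip, so that fingers can close on the grip's two upright sides. 22 mm ahead of the origin a notched post 34 mm wide, 52 mm high holds the shank.
- solder_spool: Black spool of white solder wire, 59 x 72 x 41 mm, a bystander on the robot's left; origin under its middle.
- tip_case: Small dark blue closed case, 70 x 90 x 29 mm, a bystander behind the clamp; origin under its middle.
- tape_roll: Roll of light blue tape lying flat, 100 mm across, 19 mm high, a bystander behind the clamp; origin under its middle.

How it is judged:
By the outcome, as a careful person would: the job done as asked, in the order asked, and still so for the second after the job is handed in, with the robot touching nothing.
It also fails if it takes over 61 s, if anything falls off the work surface, if the arm or the gripper's body presses on something with over 40 N, if the wrist force passes 120 N, or if a joint passes its speed limit or range.

## Working session

There is one attempt and no reset: what is moved stays moved. The work goes in short steps, Python scripts to look and compute and a shell command to move; the robot and the scene stay as the last step left them, time stands still between calls to the robot, and variables do not carry over. Pictures are saved under pics/ and viewed, and the job is handed in when it is done.

```bash
ls; mkdir -p pics; cat > h.py <<'E'
import numpy as np, cv2
from cell import read_state, snapshot
from scipy.spatial.transform import Rotation as R
def save(s,n): cv2.imwrite('pics/'+n+'.png',s['pixels'])
E
python3 - <<'E'
from h import *
for n in ("scene","top"):
    s=snapshot(n); save(s,n+'0'); print(n,{k:(np.array(v).round(4).tolist() if k!='pixels' else 0) for k,v in s.items()})
st=read_state(); s=snapshot("wrist"); save(s,'wrist0'); print({k:(np.array(v).round(4).tolist() if k!='pixels' else 0) for k,v in s.items()})
print(st)
E
```

```text
pics
scene {'pixels': 0, 'intrinsics': [[430.0624, 0.0, 284.8971], [0.0, 430.0624, 212.5988], [0.0, 0.0, 1.0]], 'k1': -0.1304, 'position': [0.2293, -0.4909, 0.6925], 'attitude': [0.8906, -0.2425, 0.11, -0.3688]}
top {'pixels': 0, 'intrinsics': [[448.1041, 0.0, 280.9901], [0.0, 448.1041, 208.8707], [0.0, 0.0, 1.0]], 'k1': -0.0936, 'position': [0.4106, 0.0314, 0.9679], 'attitude': [0.7121, -0.6974, 0.0648, -0.0483]}
{'pixels': 0, 'intrinsics': [[301.5594, 0.0, 280.1771], [0.0, 301.5594, 209.6105], [0.0, 0.0, 1.0]], 'k1': 0.0224, 'T_tool_cam': [[0.0, -0.9639, -0.2664, 0.0764], [1.0, -0.0002, 0.0007, -0.0007], [-0.0008, -0.2664, 0.9639, -0.1694], [0.0, 0.0, 0.0, 1.0]]}
{'clock': 0.1, 'q': array([ 1.22699109,  0.4683096 , -0.01161712,  1.6035002 ,  0.00599564,
        1.07138983, -0.05629088]), 'qd': array([-3.34532177e-04, -2.28400982e-03,  5.12997169e-04, -2.18550996e-03,
       -1.53817585e-03,  3.44818318e-04, -1.46950092e-05]), 'tau': array([ 1.12985130e-03, -5.21649098e+01, -1.20304592e-02, -2.44366318e+01,
       -5.67397813e-02,  1.40717503e-02,  6.59706802e-05]), 'eef_pos': array([ 0.19238308, -0.6203442 ,  0.21373528]), 'orientation': array([ 9.88713883e-01,  1.49814015e-01, -1.68762881e-04, -7.67841023e-04]), 'ft_force': array([-0.1213779 , -0.34130121,  0.25088882]), 'torque': array([ 0.02987468,  0.03421022, -0.04601268]), 'grip_width': 0.09196343616228764}
```

View pics/scene0.png

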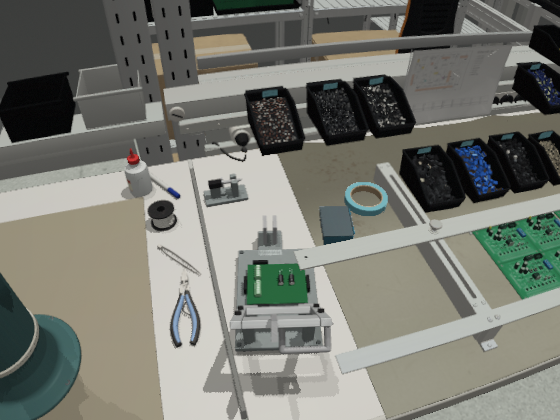

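View pics/top0.png

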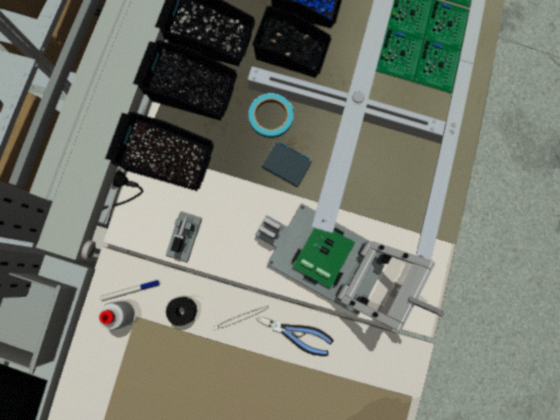

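View pics/wrist0.png

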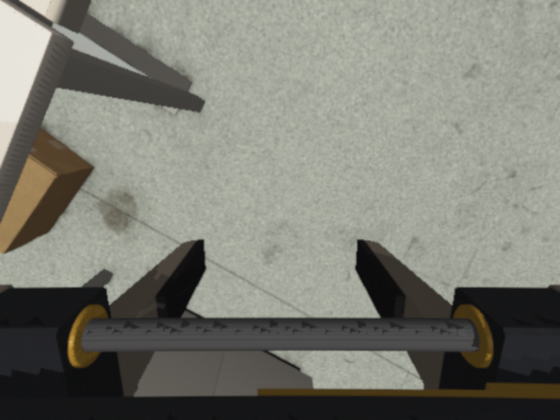

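```bash
cat >> h.py <<'E'
def cam(s,st=None):
    K=np.array(s['intrinsics']);k1=s['k1']
    if 'position' in s: return K,k1,R.from_quat(s['attitude']).as_matrix(),np.array(s['position'])
    T=np.array(s['T_tool_cam']);Rt=R.from_quat(st['orientation']).as_matrix()
    return K,k1,Rt@T[:3,:3],Rt@T[:3,3]+np.array(st['eef_pos'])
def ray(c,uv):
    K,k1,Rc,p=c
    d=cv2.undistortPoints(np.array([[uv]],float),K,np.array([k1,0,0,0.]))[0,0]
    v=Rc@np.array([d[0],d[1],1]); return p,v/np.linalg.norm(v)
def plane(c,uv,z):
    p,v=ray(c,uv); return p+v*(z-p[2])/v[2]
def proj(c,X):
    K,k1,Rc,p=c
    return cv2.projectPoints(np.atleast_2d(X).astype(float),cv2.Rodrigues(Rc.T)[0],-Rc.T@p,K,np.array([k1,0,0,0.]))[0][:,0]
def tri(obs):
    A=np.zeros((3,3));b=np.zeros(3);rs=[ray(c,uv) for c,uv in obs]
    for p,v in rs:
        M=np.eye(3)-np.outer(v,v);A+=M;b+=M@p
    X=np.linalg.solve(A,b)
    return X,[np.linalg.norm((np.eye(3)-np.outer(v,v))@(X-p)) for p,v in rs]
def crop(s,n,x0,y0,x1,y1,f):
    im=cv2.resize(s['pixels'][y0:y1,x0:x1],None,fx=f,fy=f,interpolation=cv2.INTER_CUBIC)
    cv2.imwrite('pics/'+n+'.png',im)
E
python3 - <<'E'
from h import *
import pickle
d={n:snapshot(n) for n in("scene","top")}
pickle.dump(d,open('s0.pkl','wb'))
crop(d['top'],'topc',240,190,450,340,3.8)
crop(d['scene'],'scenec',190,170,350,360,3.1)
crop(d['top'],'toprest',150,200,220,270,8)
for n in d:
    c=cam(d[n]); print(n,c[2].round(3).tolist())
E
```

```text
scene [[0.858, -0.351, 0.375], [-0.513, -0.61, 0.603], [0.017, -0.71, -0.704]]
top [[0.019, -0.987, 0.16], [-1.0, -0.023, -0.022], [0.025, -0.159, -0.987]]
```

View pics/topc.png

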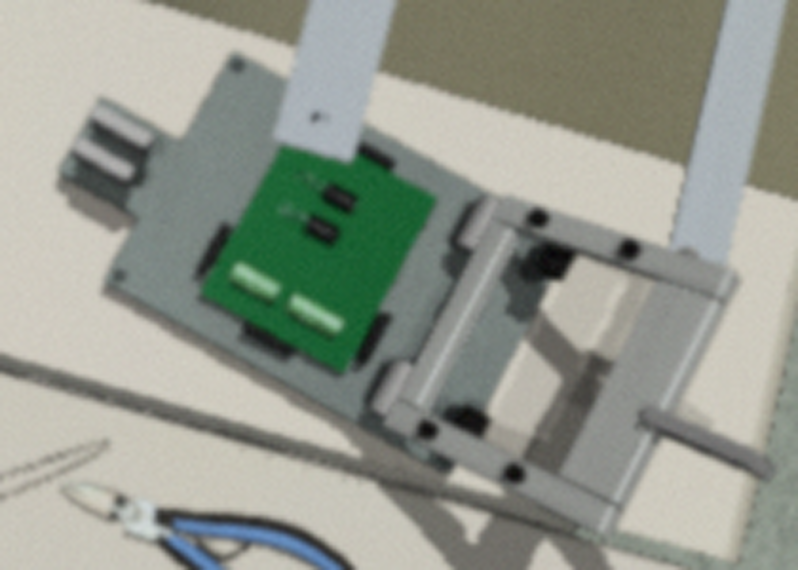

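View pics/scenec.png

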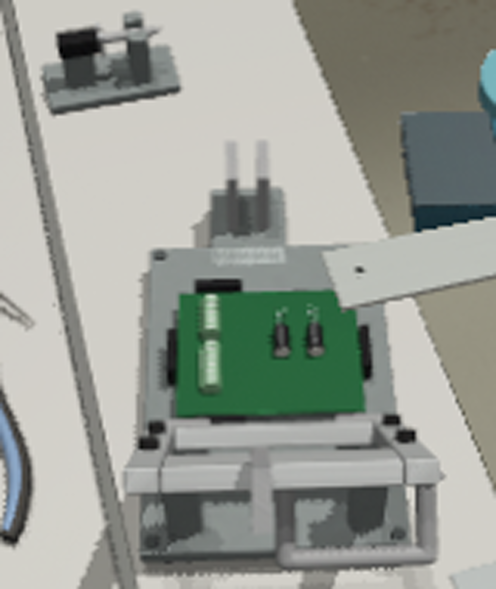

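View pics/toprest.png

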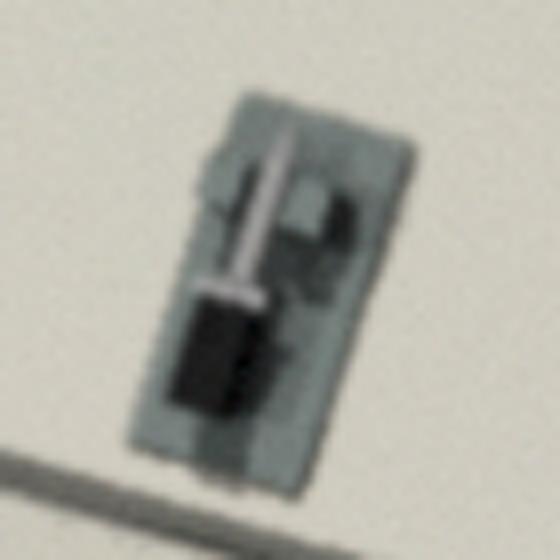

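```bash
python3 - <<'E'
from h import *
import pickle
d=pickle.load(open('s0.pkl','rb'));T=cam(d['top']);S=cam(d['scene'])
t=lambda u,v:(240+(u+.5)/3.8-.5,190+(v+.5)/3.8-.5)
s=lambda u,v:(190+(u+.5)/3.1-.5,170+(v+.5)/3.1-.5)
P=lambda n,X:print(n,np.round(X,4))
P('corner far-left',plane(T,t(237,55),.022))
P('corner near-left',plane(T,t(105,290),.022))
# same in scene: far-left =? scene near corner (150,250), far (325,245)
P('sc cornernear',plane(S,s(150,252),.022))
for nm,a,b in [('ear near? end1',(78,147),(232,145)),]:
    print(nm,tri([(T,t(*a)),(S,s(*b))]))
for a in [(78,147),(133,172),(95,112),(150,138)]: P('ear top',plane(T,t(*a),.072))
for a in [(232,145),(262,145)]: P('ear top sc',plane(S,s(*a),.072))
# frame corners free edge top view (735,275),(605,530) ; scene (435,462),(130,465)
print('free far',tri([(T,t(733,278)),(S,s(437,465))]))
print('free near',tri([(T,t(603,525)),(S,s(130,468))]))
print('eye tip',tri([(T,t(768,470)),(S,s(262,530))]))
# spool etc
r=lambda u,v:(150+(u+.5)/8-.5,200+(v+.5)/8-.5)
P('collar',plane(T,r(235,290),.044));P('nose',plane(T,r(288,130),.044));P('grip back',plane(T,r(200,402),.052))
print('collar',tri([(T,r(235,290)),(S,s(103,38))]))
print('nose',tri([(T,r(288,130)),(S,s(158,30))]))
print('grip far', plane(T,r(225,350),.052))
E
```

```text
corner far-left [ 0.5751 -0.0342  0.022 ]
corner near-left [0.4418 0.0372 0.022 ]
sc cornernear [0.447  0.0364 0.022 ]
ear near? end1 (array([0.51648469, 0.05236433, 0.07238488]), [np.float64(0.0015175147030283805), np.float64(0.0015175147030284343)])
ear top [0.5151 0.0529 0.072 ]
ear top [0.5025 0.0236 0.072 ]
ear top [0.534  0.0444 0.072 ]
ear top [0.5208 0.015  0.072 ]
ear top sc [0.5181 0.0523 0.072 ]
ear top sc [0.5352 0.0425 0.072 ]
free far (array([ 0.44870204, -0.25962293,  0.17821085]), [np.float64(0.0018500990885790547), np.float64(0.0018500990885791273)])
free near (array([ 0.33276116, -0.19419472,  0.17954311]), [np.float64(0.0003141331214883157), np.float64(0.00031413312148826543)])
eye tip (array([ 0.36007273, -0.26224721,  0.20709423]), [np.float64(2.0731284774425634e-05), np.float64(2.0731284774319298e-05)])
collar [0.4989 0.2212 0.044 ]
nose [0.541  0.2096 0.044 ]
grip back [0.4693 0.227  0.052 ]
collar (array([0.49981409, 0.2202186 , 0.04672343]), [np.float64(0.0012265078661517234), np.float64(0.0012265078661517327)])
nose (array([0.54099341, 0.2092811 , 0.04525433]), [np.float64(0.00018527018683188698), np.float64(0.00018527018683203885)])
grip far [0.48270741 0.22131093 0.052     ]
```

```bash
python3 - <<'E'
from h import *
import pickle
d=pickle.load(open('s0.pkl','rb'));T=cam(d['top']);S=cam(d['scene'])
t=lambda u,v:(240+(u+.5)/3.8-.5,190+(v+.5)/3.8-.5)
s=lambda u,v:(190+(u+.5)/3.1-.5,170+(v+.5)/3.1-.5)
def lineplane(l1,l2):
    out=[]
    for c,a,b in (l1,l2):
        p,v=ray(c,a);_,w=ray(c,b);n=np.cross(v,w);n/=np.linalg.norm(n);out.append((n,n@p))
    (n1,d1),(n2,d2)=out;dr=np.cross(n1,n2);dr/=np.linalg.norm(dr)
    p=np.linalg.lstsq(np.array([n1,n2]),np.array([d1,d2]),rcond=None)[0]
    return p,dr
p,dr=lineplane((T,(105,242),t(440,468)),(S,(193,165),(240,405)))
print('rail',p,dr,[ (p+dr*(yy-p[1])/dr[1]).round(3).tolist() for yy in (-.2,0,.2)])
# strips ends: tip
print('strip1 tip L',tri([(T,t(275,140)),(S,s(340,308))]))
print('strip1 tip R',tri([(T,t(352,160)),(S,s(323,252))]))
print('strip hole',tri([(T,t(318,117)),(S,s(360,270))]))
print('knob',tri([(T,(358,97)),(S,(436,224))]))
# handle in scene
for a in [(285,555),(360,555),(432,550)]: print('bar',plane(S,s(*a),.12).round(4))
for n,uv in [('spool',(181,311)),('case',(287,164)),('tape',(271,115))]: print(n,plane(T,uv,.02).round(3))
E
```

```text
rail [ 0.39737267  0.06090779 -0.20535249] [-0.20457303 -0.7571144  -0.62042538] [[0.327, -0.2, -0.419], [0.381, 0.0, -0.255], [0.435, 0.2, -0.091]]
strip1 tip L (array([ 0.53133226, -0.05822957,  0.0127415 ]), [np.float64(0.0031424862212229817), np.float64(0.0031424862212229144)])
strip1 tip R (array([ 0.50425203, -0.08568291,  0.11419665]), [np.float64(0.002499193179722872), np.float64(0.002499193179722842)])
strip hole (array([ 0.53522377, -0.07515381,  0.06717535]), [np.float64(0.0006563848036303006), np.float64(0.0006563848036303291)])
knob (array([ 0.79876522, -0.14720752,  0.08286873]), [np.float64(0.0016993608119194067), np.float64(0.001699360811919387)])
bar [ 0.3863 -0.2379  0.12  ]
bar [ 0.4166 -0.2557  0.12  ]
bar [ 0.4471 -0.2709  0.12  ]
spool [0.345 0.214 0.02 ]
case [ 0.664 -0.001  0.02 ]
tape [0.775 0.037 0.02 ]
```

```bash
python3 - <<'E'
from h import *
import pickle
d=pickle.load(open('s0.pkl','rb'));T=cam(d['top']);S=cam(d['scene'])
t=lambda u,v:(240+(u+.5)/3.8-.5,190+(v+.5)/3.8-.5)
s=lambda u,v:(190+(u+.5)/3.1-.5,170+(v+.5)/3.1-.5)
print('strip1 tip L',tri([(T,t(275,140)),(S,s(323,252))]))
print('strip1 tip R',tri([(T,t(352,160)),(S,s(340,308))]))
# rail points: same-point check: z at plane 0 from both
for uv in [(193,165),(215,270),(240,405)]: print('S',plane(S,uv,0).round(3))
for uv in [(105,245),(200,272),(300,302),(420,335)]: print('T',plane(T,uv,0).round(3))
crop(d['scene'],'strip',230,180,560,400,2.4)
E
```

```text
strip1 tip L (array([ 0.52257949, -0.05223512,  0.06796414]), [np.float64(0.001030715711522724), np.float64(0.0010307157115228148)])
strip1 tip R (array([ 0.51131491, -0.09309396,  0.06576101]), [np.float64(0.0007518589804772809), np.float64(0.0007518589804772299)])
S [0.482 0.371 0.   ]
S [0.391 0.032 0.   ]
S [ 0.31  -0.238  0.   ]
T [0.479 0.391 0.   ]
T [0.426 0.181 0.   ]
T [ 0.367 -0.034  0.   ]
T [ 0.3   -0.293  0.   ]
```

View pics/strip.png

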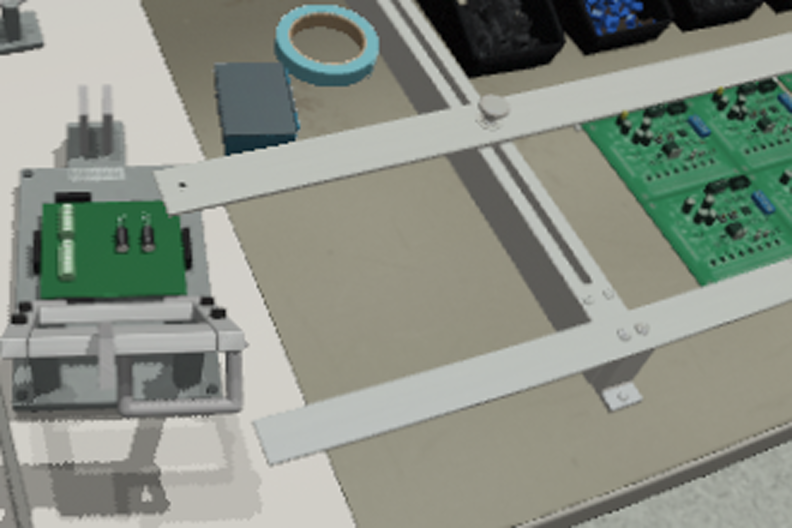

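```bash
cat >> h.py <<'E'
def axes(yaw,t):
    # tool x = clamp x (yaw), z tilts t rad from down toward clamp +y
    x=np.array([np.cos(yaw),np.sin(yaw),0]);yd=np.array([-np.sin(yaw),np.cos(yaw),0])
    z=np.sin(t)*yd-np.cos(t)*np.array([0,0,1]);return np.column_stack([x,np.cross(z,x),z])
def cmd(p0,R0,p,Rm):
    d=R0.T@(np.asarray(p)-p0)/.5; r=R.from_matrix(R0.T@Rm).as_rotvec()/(np.pi/2)
    return d.round(4).tolist()+r.round(4).tolist()
def now():
    st=read_state();return np.array(st['eef_pos']),R.from_quat(st['orientation']).as_matrix(),st
E
python3 - <<'E'
from h import *
p,Rm,st=now()
A=axes(np.radians(-28),np.radians(35)); print(cmd(p,Rm,[.395,-.316,.235],A), A.round(3).tolist())
E
```

```text
[0.5674, -0.4619, -0.0414, 0.3678, 0.1536, 0.4864] [[0.883, -0.385, 0.269], [-0.469, -0.723, 0.506], [0.0, -0.574, -0.819]]
```

```bash
python3 -m handwheel '[[0.114,-0.092,-0.008,0.074,0.031,0.097,0],[0.227,-0.185,-0.017,0.147,0.061,0.195,0],[0.34,-0.277,-0.025,0.221,0.092,0.292,0],[0.454,-0.37,-0.033,0.294,0.123,0.389,0],[0.567,-0.462,-0.041,0.368,0.154,0.486,0],[0.567,-0.462,-0.041,0.368,0.154,0.486,0],[0.567,-0.462,-0.041,0.368,0.154,0.486,0],[0.567,-0.462,-0.041,0.368,0.154,0.486,0],[0.567,-0.462,-0.041,0.368,0.154,0.486,0],[0.567,-0.462,-0.041,0.368,0.154,0.486,0]]' 20
python3 - <<'E'
from h import *
import pickle
st=read_state();s=snapshot('wrist');save(s,'w1');pickle.dump((st,s),open('w1.pkl','wb'))
E
```

```text
clock: 1.25
eef_pos: [0.3945, -0.3177, 0.2352]
orientation: [0.926, -0.23, 0.074, -0.291]
ft_force: [-0.5, 0.1, 0.0]
grip_width: 0.092
```

View pics/w1.png

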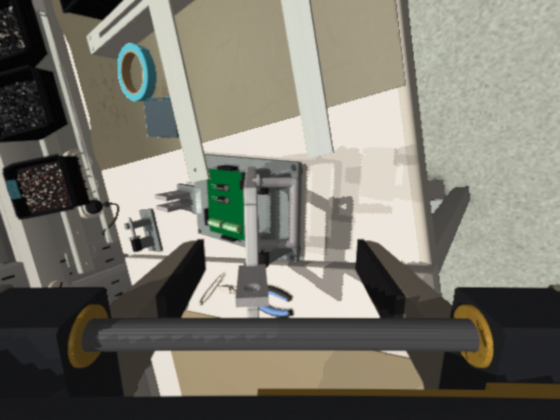

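```bash
python3 - <<'E'
from h import *
import pickle
st,s=pickle.load(open('w1.pkl','rb'))
crop(s,'w1c',150,130,350,280,4)
c=cam(s,st);yaw=np.radians(-28);x=np.array([np.cos(yaw),np.sin(yaw),0]);y=np.array([-x[1],x[0],0]);z=np.array([0,0,1])
cl=np.array([.518,.034,.056])
for nm,v in [('bar',cl+.0475*x-.3058*y+.0637*z),('barL',cl+.0195*x-.3058*y+.0637*z),('barR',cl+.0755*x-.3058*y+.0637*z),('clev',cl),('hingeabr',cl+.0475*x-.195*y)]:
    print(nm,v.round(4),proj(c,v)[0],(proj(c,v)[0]-[150,130])*4)
E
```

```text
bar [ 0.4164 -0.2583  0.1197] [294.92965568 211.1672439 ] [579.71862273 324.66897558]
barL [ 0.3917 -0.2452  0.1197] [294.52446031 236.69622822] [578.09784124 426.78491288]
barR [ 0.4411 -0.2715  0.1197] [295.35970154 184.39297562] [581.43880617 217.57190249]
clev [0.518 0.034 0.056] [169.10049015 202.22737231] [ 76.40196058 288.90948925]
hingeabr [ 0.4684 -0.1605  0.056 ] [252.18250651 188.81218056] [408.73002604 235.24872224]
```

View pics/w1c.png

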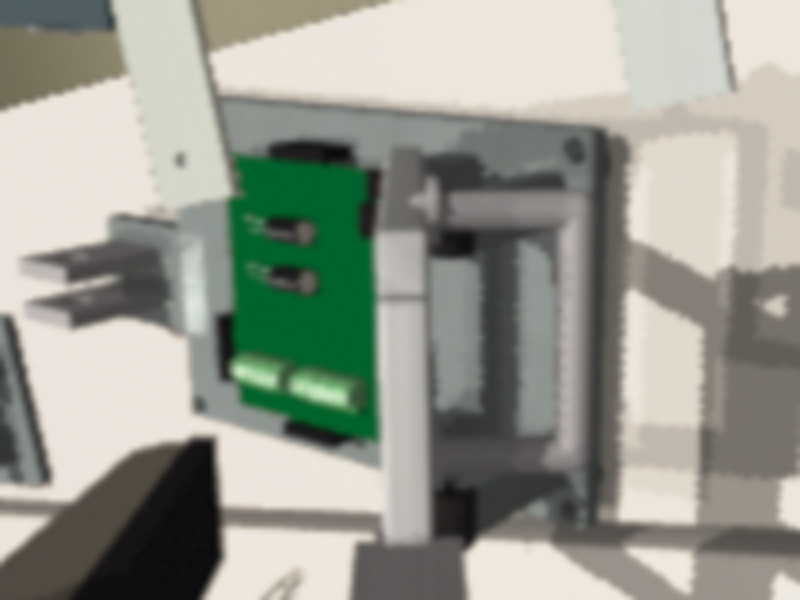

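```bash
python3 - <<'E'
from h import *
import pickle
d=pickle.load(open('s0.pkl','rb'));T=cam(d['top']);S=cam(d['scene'])
st,ws=pickle.load(open('w1.pkl','rb'));W=cam(ws,st)
t=lambda u,v:(240+(u+.5)/3.8-.5,190+(v+.5)/3.8-.5)
s=lambda u,v:(190+(u+.5)/3.1-.5,170+(v+.5)/3.1-.5)
w=lambda u,v:(150+(u+.5)/4-.5,130+(v+.5)/4-.5)
def pr(n,o):
    X,e=tri(o);print(n,X.round(4),np.round(e,4))
pr('barmid',[(S,s(360,555)),(W,w(572,328))])
pr('strip R',[(T,t(352,160)),(W,w(238,193)),(S,s(340,308))])
pr('strip L',[(T,t(275,140)),(W,w(165,205)),(S,s(323,252))])
pr('hole',[(T,t(318,117)),(W,w(180,160)),(S,s(360,270))])
pr('base corner NL',[(T,t(105,290)),(W,w(197,405)),(S,s(150,250))])
pr('base corner NL hole',[(T,t(118,276)),(W,w(200,403)),(S,s(160,257))])
E
```

```text
barmid [ 0.4168 -0.2555  0.1197] [0.0001 0.0001]
strip R [ 0.5124 -0.0931  0.0628] [0.0007 0.0015 0.002 ]
strip L [ 0.524  -0.0521  0.0643] [0.0019 0.0019 0.0019]
hole [ 0.5354 -0.0751  0.0665] [0.0007 0.0003 0.0007]
base corner NL [0.4473 0.0374 0.0195] [0.0054 0.0049 0.0021]
base corner NL hole [0.4509 0.0301 0.0209] [0.0012 0.001  0.0002]
```

```bash
python3 - <<'E'
from h import *
p,Rm,st=now();print(p)
A=axes(np.radians(-28),np.radians(38));z=A[:,2]
b=np.array([.4239,-.2593,.1197])
print(cmd(p,Rm,b+.019*z-.085*z,A));print(cmd(p,Rm,b+.019*z,A))
E
```

```text
[ 0.39426509 -0.31823891  0.23517012]
[-0.0033, 0.031, 0.1331, 0.0347, -0.0015, 0.0003]
[-0.0037, 0.0218, 0.3028, 0.0347, -0.0015, 0.0003]
```

```bash
python3 -m handwheel '[[-0.002,0.015,0.05,0.02,0,0,0.72],[-0.003,0.031,0.1,0.035,-0.001,0,0.72],[-0.003,0.031,0.133,0.035,-0.001,0,0.72],[-0.003,0.031,0.133,0.035,-0.001,0,0.72],[-0.003,0.031,0.133,0.035,-0.001,0,0.72],[-0.003,0.031,0.133,0.035,-0.001,0,0.72],[-0.003,0.031,0.133,0.035,-0.001,0,0.72],[-0.003,0.031,0.133,0.035,-0.001,0,0.72]]' 20
python3 - <<'E'
from h import *
import pickle
st=read_state();s=snapshot('wrist');save(s,'w2');pickle.dump((st,s),open('w2.pkl','wb'))
p,Rm,st=now();print(p,st['grip_width'])
A=axes(np.radians(-28),np.radians(38));z=A[:,2]
c=cam(s,st);b=np.array([.4168,-.2555,.1197]);x=A[:,0]
print(proj(c,[b,b-.028*x,b+.028*x]))
b=np.array([.4239,-.2593,.1197])
print(cmd(p,Rm,b+.019*z,A))
E
```

```text
clock: 2.1
eef_pos: [0.4056, -0.2938, 0.1724]
orientation: [0.917, -0.228, 0.079, -0.317]
ft_force: [-0.4, -0.7, -0.8]
grip_width: 0.03
[ 0.40566615 -0.29356948  0.17223841] 0.02654084067222321
[[283.09607392 231.83532915]
 [282.93566578 263.08394325]
 [283.26785022 198.6817393 ]]
[0.0, 0.0038, 0.1686, -0.0012, -0.0, 0.0009]
```

View pics/w2.png

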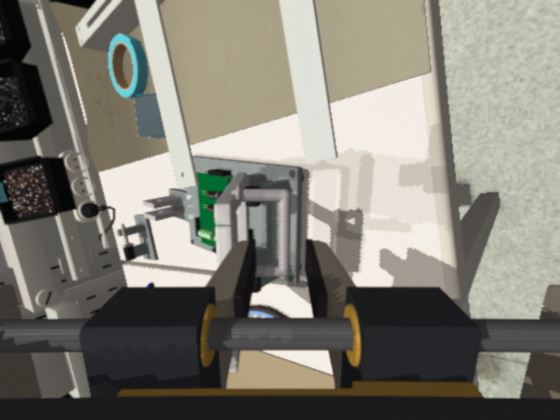

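```bash
python3 -m handwheel '[[0,0.002,0.04,0,0,0,0.72],[0,0.004,0.08,0,0,0,0.72],[0,0.004,0.12,0,0,0,0.72],[0,0.004,0.15,0,0,0,0.72],[0,0.004,0.168,0,0,0,0.72],[0,0.004,0.168,0,0,0,0.72],[0,0.004,0.168,0,0,0,0.72]]' 20
python3 - <<'E'
from h import *
import pickle
st=read_state();s=snapshot('wrist');save(s,'w3')
s=snapshot('scene');crop(s,'s3',180,150,400,380,2.6)
p,Rm,st=now();print(p,st['ft_force'])
A=axes(np.radians(-28),np.radians(38));z=A[:,2]
b=np.array([.4239,-.2593,.1197])
print(cmd(p,Rm,b+.019*z,A))
E
```

```text
clock: 2.85
eef_pos: [0.4292, -0.2492, 0.1047]
orientation: [0.917, -0.228, 0.079, -0.317]
ft_force: [0.5, 0.1, 0.1]
grip_width: 0.0258
[ 0.42922902 -0.24961468  0.10494687] [-0.00840454 -1.25806072 -0.46768447]
[-0.0003, -0.0007, 0.0011, -0.0011, -0.0003, 0.0007]
```

View pics/w3.png

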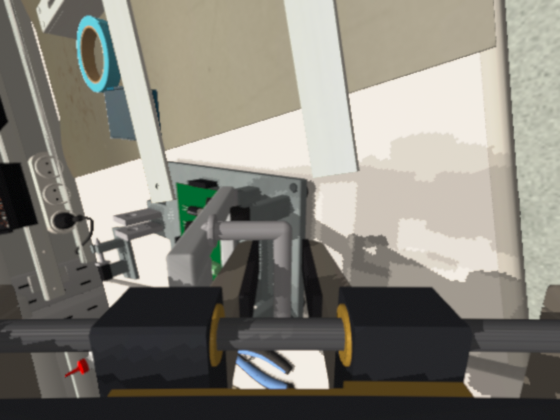

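View pics/s3.png

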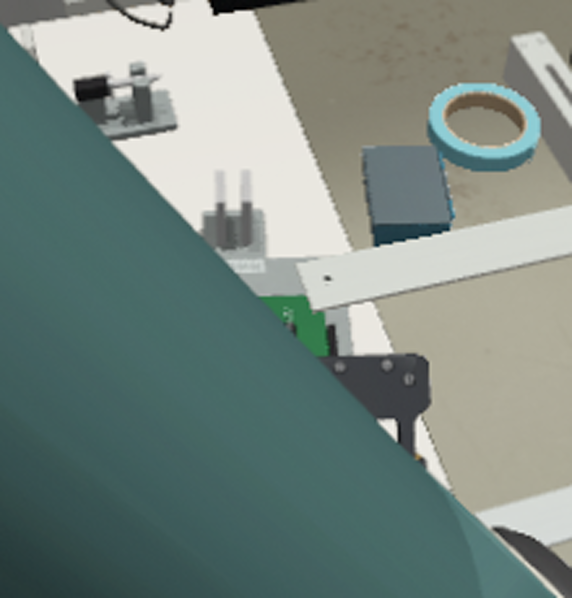

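```bash
python3 -m handwheel '[[0,0,0,0,0,0,1],[0,0,0,0,0,0,1],[0,0,0,0,0,0,1],[0,0,0,0,0,0,1]]' 25
python3 - <<'E'
from h import *
p,Rm,st=now();print(p,st['ft_force'],st['grip_width'])
# plan: handle circle about hinge from measured geometry
A0=axes(np.radians(-28),np.radians(38));g=p-.019*Rm[:,2];print('grasp pt',g.round(4))
yd=np.array([.469,.883,0]);
H=g+.1108*yd-[0,0,.0637]
R0=Rm
for th in range(130,-1,-10):
    a=np.radians(th+20.14); t=np.radians(np.clip(38*(th-85)/45,0,38))
    Rr=R.from_rotvec(np.array([.883,-.469,0])*(-1)*(0)).as_matrix()
    A=axes(np.radians(-28),t)
    q=H+.1278*(np.cos(a)*yd+np.array([0,0,np.sin(a)]))+.019*A[:,2]
    dA=A0.T@A  # relative tilt in tool frame
    print(th,(R0.T@(q-p)/.5).round(4).tolist(),(R.from_matrix(dA).as_rotvec()/(np.pi/2)).round(3).tolist(),q.round(3))
E
```

```text
clock: 3.35
eef_pos: [0.429, -0.2496, 0.1043]
orientation: [0.917, -0.228, 0.079, -0.316]
ft_force: [-1.3, -2.2, -0.1]
grip_width: 0.0089
[ 0.42898721 -0.24955713  0.10434428] [-1.3033898  -2.22060129 -0.14328219] 0.008914162710311471
grasp pt [ 0.4235 -0.2599  0.1193]
130 [-0.0, 0.0002, 0.0001] [0.0, 0.0, 0.0] [ 0.429 -0.25   0.104]
120 [0.0, -0.0368, -0.0134] [-0.094, -0.0, 0.0] [ 0.434 -0.24   0.121]
110 [0.0, -0.0756, -0.0201] [-0.188, -0.0, -0.0] [ 0.44  -0.229  0.136]
100 [0.0, -0.1148, -0.0199] [-0.281, -0.0, -0.0] [ 0.447 -0.215  0.148]
90 [0.0, -0.1534, -0.0127] [-0.375, -0.0, -0.0] [ 0.455 -0.2    0.157]
80 [0.0, -0.1922, 0.003] [-0.422, -0.0, -0.0] [ 0.465 -0.182  0.162]
70 [0.0, -0.2295, 0.0273] [-0.422, -0.0, -0.0] [ 0.475 -0.162  0.164]
60 [0.0, -0.2622, 0.0576] [-0.422, -0.0, -0.0] [ 0.486 -0.143  0.163]
50 [-0.0, -0.289, 0.0932] [-0.422, -0.0, -0.0] [ 0.496 -0.124  0.157]
40 [-0.0, -0.3093, 0.1328] [-0.422, -0.0, -0.0] [ 0.505 -0.106  0.147]
30 [-0.0, -0.3223, 0.1754] [-0.422, -0.0, -0.0] [ 0.514 -0.09   0.135]
20 [-0.0001, -0.3278, 0.2196] [-0.422, -0.0, -0.0] [ 0.521 -0.076  0.119]
10 [-0.0001, -0.3255, 0.2641] [-0.422, -0.0, -0.0] [ 0.527 -0.064  0.101]
0 [-0.0001, -0.3155, 0.3075] [-0.422, -0.0, -0.0] [ 0.532 -0.056  0.081]
```

```bash
python3 -m handwheel '[[0,-0.018,-0.007,-0.047,0,0,1],[0,-0.037,-0.0134,-0.094,0,0,1],[0,-0.056,-0.017,-0.141,0,0,1],[0,-0.0756,-0.0201,-0.188,0,0,1],[0,-0.095,-0.0202,-0.235,0,0,1],[0,-0.1148,-0.0199,-0.281,0,0,1],[0,-0.1148,-0.0199,-0.281,0,0,1]]' 25
python3 - <<'E'
from h import *
st=read_state();s=snapshot('wrist');save(s,'w4');print(st['ft_force'],st['grip_width'])
p,R0,st=now();A0=R0
yd=np.array([.469,.883,0]);H=np.array([ 0.4235,-0.2599,0.1193])+.1108*yd-[0,0,.0637]
print(H, p-.019*R0[:,2])
for th in range(100,-1,-5):
    a=np.radians(th+20.14); t=np.radians(np.clip(38*(th-85)/45,0,38))
    A=axes(np.radians(-28),t)
    q=H+.1278*(np.cos(a)*yd+np.array([0,0,np.sin(a)]))+.019*A[:,2]
    print(th,cmd(p,R0,q,A))
E
```

```text
clock: 4.05
eef_pos: [0.4492, -0.2119, 0.1496]
orientation: [0.965, -0.237, 0.028, -0.108]
ft_force: [-0.9, -2.3, 1.8]
grip_width: 0.009
[-0.93640388 -2.3375914   1.76228641] 0.008997036225306732
[ 0.4754652 -0.1620636  0.0556   ] [ 0.44655909 -0.21677678  0.1674885 ]
100 [-0.0003, 0.0052, 0.0017, -0.0021, -0.0007, 0.0036]
95 [-0.0002, -0.0136, -0.0042, -0.049, -0.0008, 0.0036]
90 [-0.0001, -0.0328, -0.0083, -0.0959, -0.001, 0.0035]
85 [-0.0, -0.0522, -0.0106, -0.1428, -0.0011, 0.0035]
80 [0.0001, -0.0745, -0.0106, -0.1428, -0.0011, 0.0035]
75 [0.0002, -0.0967, -0.0085, -0.1428, -0.0011, 0.0035]
70 [0.0003, -0.1187, -0.0046, -0.1428, -0.0011, 0.0035]
65 [0.0004, -0.1402, 0.0013, -0.1428, -0.0011, 0.0035]
60 [0.0005, -0.1611, 0.009, -0.1428, -0.0011, 0.0035]
55 [0.0006, -0.1813, 0.0185, -0.1428, -0.0011, 0.0035]
50 [0.0007, -0.2005, 0.0297, -0.1428, -0.0011, 0.0035]
45 [0.0008, -0.2188, 0.0425, -0.1428, -0.0011, 0.0035]
40 [0.0008, -0.2358, 0.0569, -0.1428, -0.0011, 0.0035]
35 [0.0009, -0.2515, 0.0728, -0.1428, -0.0011, 0.0035]
30 [0.001, -0.2658, 0.0899, -0.1428, -0.0011, 0.0035]
25 [0.001, -0.2785, 0.1082, -0.1428, -0.0011, 0.0035]
20 [0.001, -0.2896, 0.1276, -0.1428, -0.0011, 0.0035]
15 [0.0011, -0.2989, 0.1478, -0.1428, -0.0011, 0.0035]
10 [0.0011, -0.3064, 0.1688, -0.1428, -0.0011, 0.0035]
5 [0.0011, -0.3121, 0.1903, -0.1428, -0.0011, 0.0035]
0 [0.0011, -0.3159, 0.2123, -0.1428, -0.0011, 0.0035]
```

View pics/w4.png

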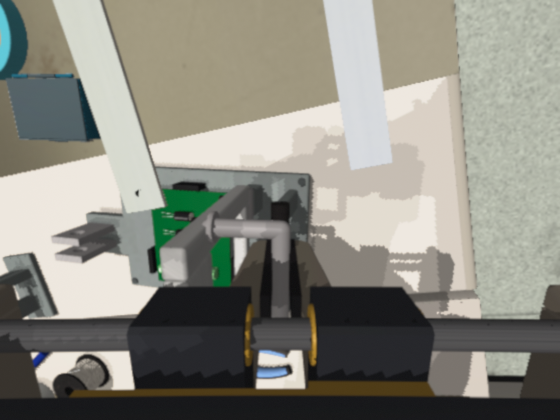

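```bash
python3 -m handwheel '[[0,-0.019,-0.006,-0.047,0,0,1],[0,-0.038,-0.010,-0.094,0,0,1],[0,-0.057,-0.012,-0.141,0,0,1],[0,-0.080,-0.012,-0.141,0,0,1],[0,-0.102,-0.010,-0.141,0,0,1],[0,-0.124,-0.006,-0.141,0,0,1],[0,-0.145,0,-0.141,0,0,1],[0,-0.166,0.007,-0.141,0,0,1],[0,-0.186,0.017,-0.141,0,0,1],[0,-0.206,0.028,-0.141,0,0,1],[0,-0.224,0.041,-0.141,0,0,1],[0,-0.241,0.055,-0.141,0,0,1],[0,-0.257,0.071,-0.141,0,0,1],[0,-0.271,0.088,-0.141,0,0,1],[0,-0.271,0.088,-0.141,0,0,1]]' 25
python3 - <<'E'
from h import *
st=read_state();s=snapshot('wrist');save(s,'w5');save(snapshot('top'),'t5');print(st['ft_force'],st['grip_width'])
p,R0,st=now();A0=R0
yd=np.array([.469,.883,0]);H=np.array([ 0.4235,-0.2599,0.1193])+.1108*yd-[0,0,.0637]
v=p-.019*R0[:,2]-H; print(np.hypot(v@yd,v[2]),np.degrees(np.arctan2(v[2],v@yd))-20.14)
for th in range(30,-1,-5):
    a=np.radians(th+20.14); A=axes(np.radians(-28),0)
    q=H+.1278*(np.cos(a)*yd+np.array([0,0,np.sin(a)]))+.019*A[:,2]
    print(th,cmd(p,R0,q,A))
E
```

```text
clock: 5.6
eef_pos: [0.5151, -0.0876, 0.134]
orientation: [0.971, -0.241, 0.001, -0.002]
ft_force: [6.0, -2.7, -0.6]
grip_width: 0.0092
[ 6.0214044  -2.74734024 -0.59623077] 0.009205079526525906
0.12878679386239034 29.27320336377945
30 [-0.0002, 0.004, -0.0006, -0.0026, -0.0006, 0.0012]
25 [-0.0002, -0.0124, 0.0145, -0.0026, -0.0006, 0.0012]
20 [-0.0002, -0.0275, 0.0309, -0.0026, -0.0006, 0.0012]
15 [-0.0002, -0.041, 0.0487, -0.0026, -0.0006, 0.0012]
10 [-0.0002, -0.053, 0.0675, -0.0026, -0.0006, 0.0012]
5 [-0.0002, -0.0632, 0.0873, -0.0026, -0.0006, 0.0012]
0 [-0.0002, -0.0717, 0.1079, -0.0026, -0.0006, 0.0012]
```

View pics/w5.png

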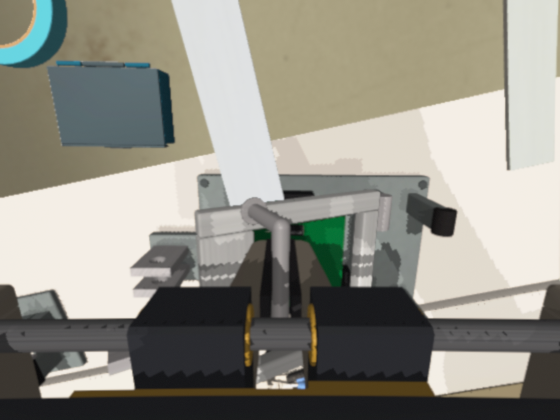

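View pics/t5.png

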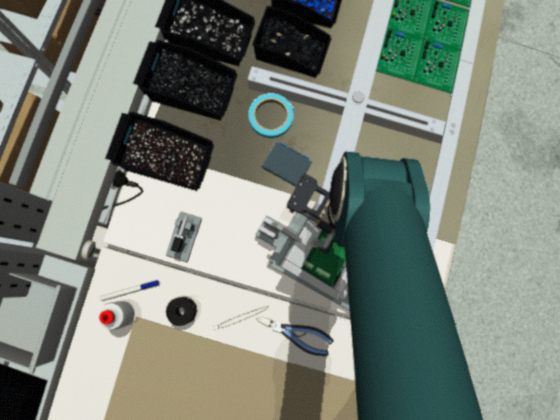

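```bash
python3 -m handwheel '[[0,-0.008,0.007,0,0,0,1],[0,-0.016,0.015,0,0,0,1],[0,-0.024,0.023,0,0,0,1],[0,-0.031,0.031,0,0,0,1],[0,-0.038,0.040,0,0,0,1],[0,-0.045,0.049,0,0,0,1],[0,-0.051,0.058,0,0,0,1],[0,-0.057,0.068,0,0,0,1],[0,-0.057,0.068,0,0,0,1]]' 25
python3 - <<'E'
from h import *
st=read_state();s=snapshot('wrist');save(s,'w6');print(st['ft_force'],st['grip_width'])
p,R0,st=now();A0=R0
yd=np.array([.469,.883,0]);H=np.array([ 0.4235,-0.2599,0.1193])+.1108*yd-[0,0,.0637]
v=p-.019*R0[:,2]-H; print(np.hypot(v@yd,v[2]),np.degrees(np.arctan2(v[2],v@yd))-20.14)
for th in (10,8,6,4,2,0):
    a=np.radians(th+20.14); A=axes(np.radians(-28),0)
    q=H+.1278*(np.cos(a)*yd+np.array([0,0,np.sin(a)]))+.019*A[:,2]
    print(th,cmd(p,R0,q,A))
E
```

```text
clock: 6.6
eef_pos: [0.528, -0.0632, 0.1002]
orientation: [0.97, -0.241, 0.001, -0.002]
ft_force: [5.2, -2.9, -0.7]
grip_width: 0.0091
[ 5.16884974 -2.9399426  -0.7086435 ] 0.00906390425341869
0.12865054022534525 9.571434873617335
10 [-0.0001, 0.0026, -0.0008, -0.0021, -0.0004, 0.0007]
8 [-0.0001, -0.0017, 0.007, -0.0021, -0.0004, 0.0007]
6 [-0.0001, -0.0057, 0.0149, -0.0021, -0.0004, 0.0007]
4 [-0.0001, -0.0095, 0.023, -0.0021, -0.0004, 0.0007]
2 [-0.0001, -0.013, 0.0312, -0.0021, -0.0004, 0.0007]
0 [-0.0001, -0.0162, 0.0396, -0.0021, -0.0004, 0.0007]
```

View pics/w6.png

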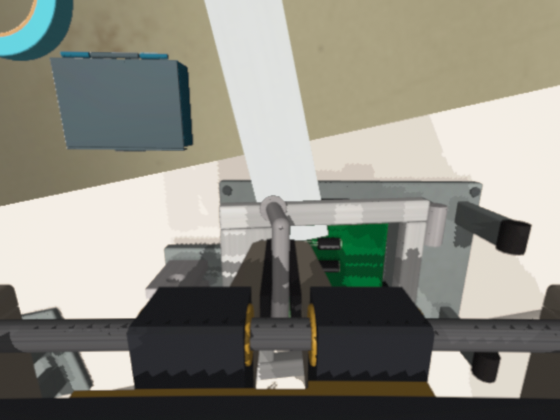

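```bash
python3 -m handwheel '[[0,-0.002,0.004,0,0,0,1],[0,-0.004,0.008,0,0,0,1],[0,-0.006,0.012,0,0,0,1],[0,-0.008,0.016,0,0,0,1],[0,-0.008,0.016,0,0,0,1]]' 25
python3 - <<'E'
from h import *
p,R0,st=now();A0=R0;print(st['ft_force'])
yd=np.array([.469,.883,0]);H=np.array([ 0.4235,-0.2599,0.1193])+.1108*yd-[0,0,.0637]
v=p-.019*R0[:,2]-H; print(np.hypot(v@yd,v[2]),np.degrees(np.arctan2(v[2],v@yd))-20.14,v[2]+.0556)
E
python3 -m handwheel '[[0,-0.002,0.004,0,0,0,1],[0,-0.004,0.008,0,0,0,1],[0,-0.004,0.008,0,0,0,1]]' 25
```

```text
clock: 7.15
eef_pos: [0.5298, -0.0598, 0.0925]
orientation: [0.97, -0.241, 0.001, -0.002]
ft_force: [5.2, -3.8, -1.4]
grip_width: 0.0094
[ 5.19483539 -3.77883261 -1.44258877]
0.12854239925988892 5.632811551448494 0.11149072674038782
clock: 7.45
eef_pos: [0.5306, -0.0582, 0.0885]
orientation: [0.97, -0.241, 0.001, -0.001]
ft_force: [4.8, -3.4, -0.6]
grip_width: 0.0095
```

```bash
python3 -m handwheel '[[0,-0.002,0.004,0,0,0,1],[0,-0.003,0.007,0,0,0,1],[0,-0.0035,0.009,0,0,0,1],[0,-0.0035,0.009,0,0,0,1]]' 25
python3 -m handwheel '[[0,-0.001,0.002,0,0,0,1],[0,-0.002,0.004,0,0,0,1],[0,-0.002,0.004,0,0,0,1]]' 25
```

```text
clock: 7.85
eef_pos: [0.5315, -0.0566, 0.0841]
orientation: [0.97, -0.241, 0.001, -0.002]
ft_force: [5.6, -3.8, -0.4]
grip_width: 0.0089
clock: 8.15
eef_pos: [0.5316, -0.0566, 0.0838]
orientation: [0.97, -0.242, 0.0, -0.001]
ft_force: [-0.8, -4.7, 14.5]
grip_width: 0.0091
```

```bash
python3 - <<'E'
from h import *
import pickle
st=read_state();s=snapshot('wrist');save(s,'w7');pickle.dump((st,s),open('w7.pkl','wb'))
s=snapshot('scene');crop(s,'s7',180,150,380,350,3)
E
```

```text
(no output)
```

View pics/w7.png

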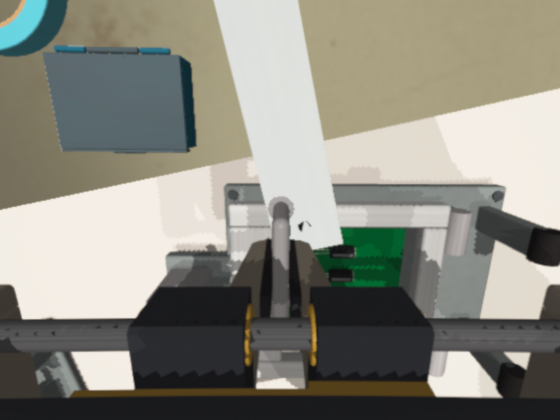

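View pics/s7.png

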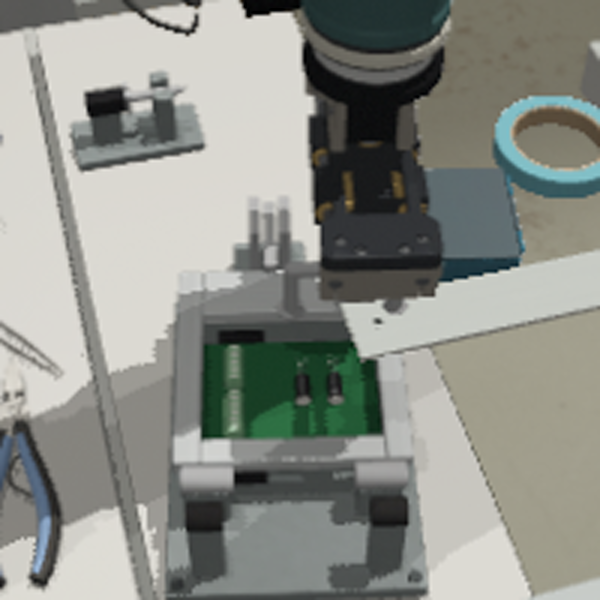

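```bash
python3 -m handwheel '[[0,0,-0.002,0,0,0,0.6],[0,0,-0.002,0,0,0,0.6],[0,0,-0.002,0,0,0,0.6],[0,0,-0.002,0,0,0,0.6],[0,0,-0.002,0,0,0,0.6]]' 25
python3 - <<'E'
from h import *
import pickle
p,R0,st=now();print(p,st['ft_force'],st['grip_width'])
A=axes(np.radians(-28),0)
print(cmd(p,R0,p+[0,0,.12],A));print(cmd(p,R0,[.50,.08,.20],A))
E
```

```text
clock: 8.75
eef_pos: [0.5309, -0.0554, 0.0831]
orientation: [0.97, -0.241, -0.0, -0.001]
ft_force: [0.4, -0.5, 0.6]
grip_width: 0.0365
[ 0.53086845 -0.05535724  0.08311688] [ 0.36871301 -0.4780635   0.55616992] 0.03650607405663794
[-0.0003, -0.0006, -0.24, -0.0017, 0.0009, 0.0011]
[-0.1816, -0.211, -0.233, -0.0017, 0.0009, 0.0011]
```

```bash
python3 -m handwheel '[[0,0,-0.08,0,0,0,0.6],[0,0,-0.16,0,0,0,0.6],[-0.05,-0.05,-0.22,0,0,0,0.6],[-0.12,-0.13,-0.233,0,0,0,0.6],[-0.181,-0.211,-0.233,0,0,0,0.6],[-0.181,-0.211,-0.233,0,0,0,0.6],[-0.181,-0.211,-0.233,0,0,0,0.6],[-0.181,-0.211,-0.233,0,0,0,0.6]]' 25
python3 - <<'E'
from h import *
import pickle
st=read_state();s=snapshot('wrist');save(s,'w8');pickle.dump((st,s),open('w8.pkl','wb'));print(st['eef_pos'],st['qd'].round(4))
d={n:snapshot(n) for n in("scene","top")};pickle.dump(d,open('s8.pkl','wb'))
crop(d['scene'],'s8',180,150,380,350,3)
crop(s,'w8c',60,90,420,300,2.2)
E
```

```text
clock: 9.55
eef_pos: [0.5007, 0.0782, 0.2001]
orientation: [0.97, -0.242, 0.0, -0.001]
ft_force: [1.0, -0.8, -0.8]
grip_width: 0.0365
[0.50066992 0.07819821 0.20006193] [ 0.0166  0.0028  0.01   -0.0009 -0.0005 -0.0016 -0.0024]
```

View pics/w8c.png

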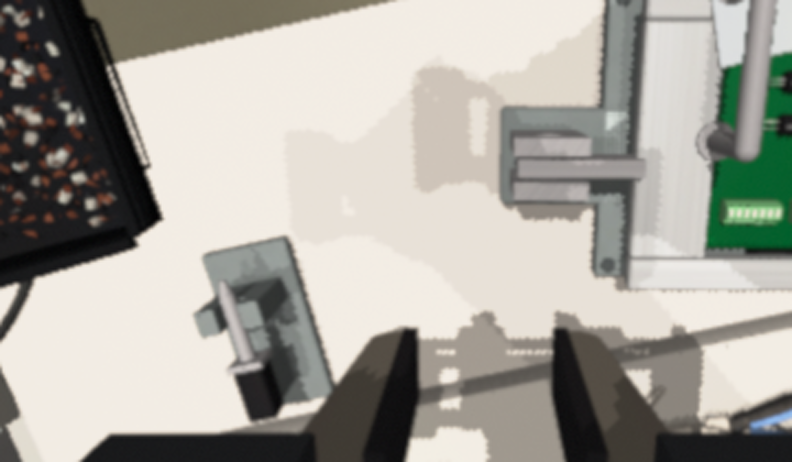

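View pics/s8.png

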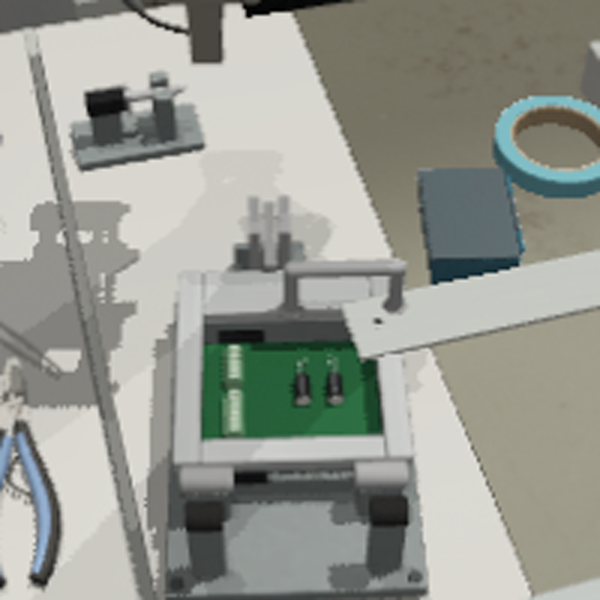

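```bash
python3 - <<'E'
from h import *
import pickle
st,ws=pickle.load(open('w8.pkl','rb'));W=cam(ws,st)
d=pickle.load(open('s8.pkl','rb'));T=cam(d['top']);S=cam(d['scene'])
w=lambda u,v:(60+(u+.5)/2.2-.5,90+(v+.5)/2.2-.5)
x=np.array([.883,-.469,0]);y=np.array([.469,.883,0])
for n,a in [('earfar L',(513,147)),('earfar R',(591,147)),('earnear L',(513,190)),('earnear R',(590,190)),('ctr',(552,168.5))]:
    X=plane(W,w(*a),.072);print(n,X.round(4),(X@x).round(4),(X@y).round(4))
for n,a,z in [('collar',(250,367),.044),('nose',(223,285),.044),('gripback top',(263,418),.052),('grip front top',(250,372),.052)]:
    print(n,plane(W,w(*a),z).round(4))
s=lambda u,v:(180+(u+.5)/3-.5,150+(v+.5)/3-.5)
print('nose',tri([(W,w(223,285)),(S,s(186,91))]))
print('earsctr',tri([(W,w(552,168.5)),(S,s(269,197))]))
crop(d['scene'],'s8p',195,165,255,215,10)
crop(d['scene'],'s8e',245,205,305,255,10)
crop(ws,'w8p',140,190,220,290,6)
crop(d['top'],'t8',160,200,210,250,10)
E
```

```text
earfar L [0.5372 0.0465 0.072 ] 0.4525 0.293
earfar R [0.521 0.016 0.072] 0.4525 0.2585
earnear L [0.5202 0.0553 0.072 ] 0.4334 0.2928
earnear R [0.5039 0.0247 0.072 ] 0.4333 0.2581
ctr [0.5206 0.0355 0.072 ] 0.443 0.2755
collar [0.4971 0.2231 0.044 ]
nose [0.5418 0.2102 0.044 ]
gripback top [0.4711 0.2288 0.052 ]
grip front top [0.4965 0.2203 0.052 ]
nose (array([0.54258395, 0.20948946, 0.04321021]), [np.float64(0.0012868683039966567), np.float64(0.0012868683039968718)])
earsctr (array([0.52196096, 0.03651415, 0.08671647]), [np.float64(0.0011469336682321534), np.float64(0.001146933668232145)])
```

View pics/s8p.png

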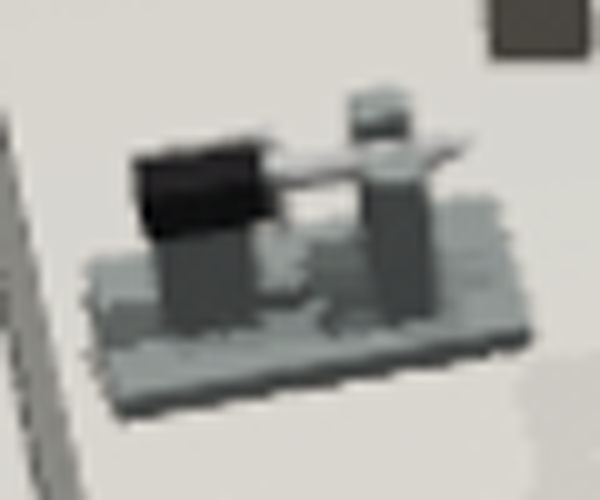

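View pics/s8e.png

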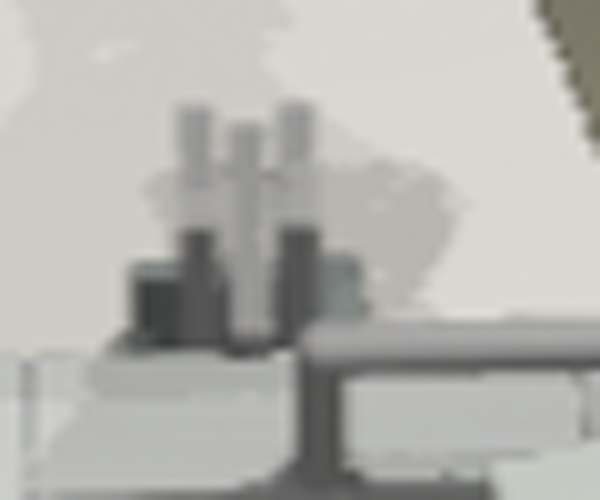

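View pics/w8p.png

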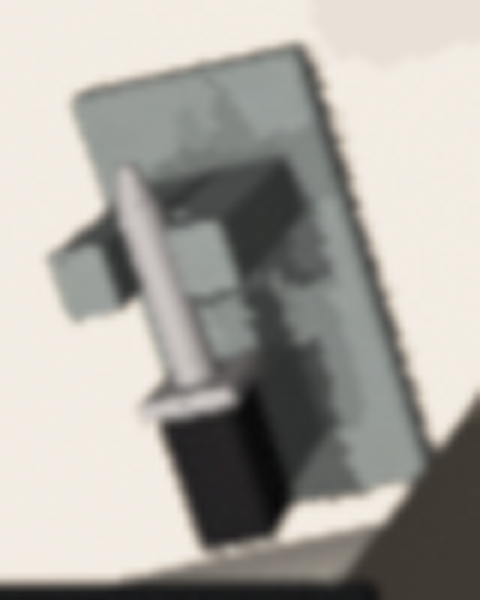

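```bash
python3 - <<'E'
from h import *
import pickle
st,ws=pickle.load(open('w8.pkl','rb'));W=cam(ws,st)
d=pickle.load(open('s8.pkl','rb'));T=cam(d['top']);S=cam(d['scene'])
w=lambda u,v:(60+(u+.5)/2.2-.5,90+(v+.5)/2.2-.5)
s=lambda u,v:(245+(u+.5)/10-.5,205+(v+.5)/10-.5)
print(tri([(W,w(513,168.5)),(S,s(247,102))]))
print(tri([(W,w(591,168.5)),(S,s(249,226))]))
p,R0,st=now();print(p)
print(cmd(p,R0,[.481,.2267,.115],axes(np.radians(-15.5),0)))
E
```

```text
(array([0.52868258, 0.05094626, 0.07267145]), [np.float64(0.00019422428944669177), np.float64(0.00019422428944652242)])
(array([0.51216412, 0.02038156, 0.07268253]), [np.float64(0.00041628981278289706), np.float64(0.00041628981278282544)])
[0.5008131  0.07779979 0.20005827]
[-0.1751, -0.2437, 0.1707, -0.0014, 0.0001, -0.1399]
```

```bash
python3 -m handwheel '[[-0.05,-0.07,0,0,0,-0.04,0.45],[-0.1,-0.14,0,0,0,-0.09,0.45],[-0.15,-0.21,0.05,0,0,-0.14,0.45],[-0.175,-0.244,0.11,-0.001,0,-0.14,0.45],[-0.175,-0.244,0.17,-0.001,0,-0.14,0.45],[-0.175,-0.244,0.17,-0.001,0,-0.14,0.45],[-0.175,-0.244,0.17,-0.001,0,-0.14,0.45]]' 25
python3 - <<'E'
from h import *
import pickle
st=read_state();s=snapshot('wrist');pickle.dump((st,s),open('w9.pkl','wb'))
print(st['eef_pos'],R.from_quat(st['orientation']).as_matrix()[:2,0])
crop(s,'w9',180,130,380,280,4)
c=cam(s,st);u=np.array([.9636,-.267,0]);g=np.array([.481,.2267,.044])
print((proj(c,[g,g+.019*u,g+.063*u,g+[0,0,.008]-.015*u,g+[0,0,.008]+.015*u])-[180,130])*4)
E
```

```text
clock: 10.4
eef_pos: [0.481, 0.2273, 0.1157]
orientation: [0.991, -0.134, -0.0, -0.0]
ft_force: [0.2, 0.1, 0.1]
grip_width: 0.0507
[0.48098717 0.22729065 0.11572182] [ 0.96392979 -0.26615646]
[[408.90308345 360.40913992]
 [409.15511043 272.03514754]
 [409.78971452  52.52941039]
 [408.95197897 441.45835683]
 [409.36049235 300.73602484]]
```

View pics/w9.png

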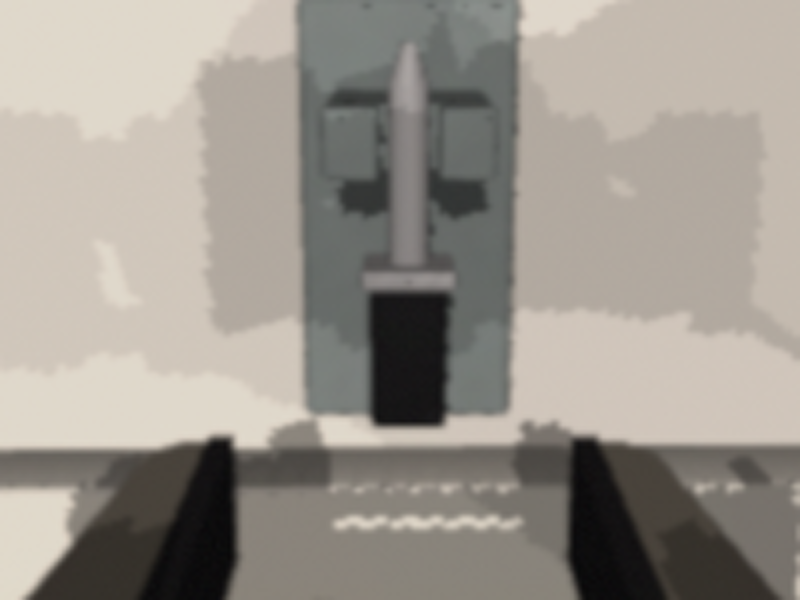

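```bash
python3 - <<'E'
from h import *
import pickle
st,ws=pickle.load(open('w8.pkl','rb'));W=cam(ws,st)
st9,s9=pickle.load(open('w9.pkl','rb'));W9=cam(s9,st9);S=cam(pickle.load(open('s8.pkl','rb'))['scene'])
w=lambda u,v:(60+(u+.5)/2.2-.5,90+(v+.5)/2.2-.5)
w9=lambda u,v:(180+(u+.5)/4-.5,130+(v+.5)/4-.5)
s=lambda u,v:(195+(u+.5)/10-.5,165+(v+.5)/10-.5)
w8=lambda u,v:(140+(u+.5)/6-.5,190+(v+.5)/6-.5)
print(tri([(W,w8(125,165)),(W9,w9(409,43)),(S,s(470,140))]))
print('collar top mid',tri([(W,w8(197,400)),(W9,w9(409,280))]))
print('gripback topmid',tri([(W9,w9(408,425)),(S,s(140,155))]),plane(W9,w9(408,425),.052))
p,R0,st=now();print(cmd(p,R0,[.4834,.226,.028],axes(np.radians(-15.5),0)))
E
```

```text
(array([0.54406863, 0.20944977, 0.04565226]), [np.float64(0.0008512716286360137), np.float64(0.00032925005944985), np.float64(0.0005711577719080951)])
collar top mid (array([0.49871207, 0.22213506, 0.04715765]), [np.float64(0.00010746532048103799), np.float64(0.00010746532048108231)])
gripback topmid (array([0.47158642, 0.2301252 , 0.05697659]), [np.float64(0.0007703392107502205), np.float64(0.0007703392107502157)]) [0.47047681 0.23014956 0.052     ]
[0.0039, 0.0026, 0.1774, -0.0011, -0.0009, 0.0006]
```

```bash
python3 -m handwheel '[[0.004,0.002,0.05,0,0,0,0.45],[0.004,0.002,0.1,0,0,0,0.45],[0.004,0.002,0.14,0,0,0,0.45],[0.004,0.002,0.165,0,0,0,0.45],[0.004,0.002,0.177,0,0,0,0.45],[0.004,0.002,0.177,0,0,0,0.45]]' 40
python3 -m handwheel '[[0,0,0,0,0,0,1],[0,0,0,0,0,0,1],[0,0,0,0,0,0,1],[0,0,0,0,0,0,1],[0,0,0,0,0,0,1]]' 40
```

```text
clock: 11.05
eef_pos: [0.4828, 0.227, 0.0276]
orientation: [0.991, -0.134, 0.001, -0.001]
ft_force: [-0.4, -0.6, 0.3]
grip_width: 0.0507
clock: 11.55
eef_pos: [0.4824, 0.2272, 0.0276]
orientation: [0.991, -0.133, 0.0, -0.001]
ft_force: [-0.5, 0.0, 1.3]
grip_width: 0.0156
```

```bash
python3 -m handwheel '[[0,0,-0.03,0,0,0,1],[0,0,-0.08,0,0,0,1],[0,0,-0.13,0,0,0,1],[0,0,-0.17,0,0,0,1],[0,0,-0.17,0,0,0,1],[0,0,-0.17,0,0,0,1]]' 40
python3 - <<'E'
from h import *
import pickle
st=read_state();s=snapshot('wrist');pickle.dump((st,s),open('w10.pkl','wb'));crop(s,'w10',180,130,380,280,4)
p,R0,st=now();print(p,st['grip_width'],st['qd'].round(3))
c=cam(s,st)
for h in (.0164,.018):
  pin=p-h*R0[:,2]
  print(h,(proj(c,[pin+.063*R0[:,0],pin+.019*R0[:,0]])-[180,130])*4)
A=axes(np.radians(-28),0);cl=np.array([.5204,.0357,.0565])
print(cmd(p,R0,cl-.1*A[:,0]+[0,0,.06-.017],A))
E
```

```text
clock: 12.15
eef_pos: [0.4823, 0.227, 0.1128]
orientation: [0.991, -0.133, 0.001, -0.001]
ft_force: [-0.4, -0.2, -0.2]
grip_width: 0.0158
[0.48175831 0.22676383 0.111985  ] 0.015481547454885756 [-0.003  0.019  0.002  0.008  0.     0.001 -0.001]
0.0164 [[409.76167129  92.15143143]
 [409.10041047 423.17014855]]
0.018 [[409.85520946  93.25875607]
 [409.18099914 427.36374793]]
[-0.0196, 0.3043, 0.0247, -0.0005, 0.0001, 0.1409]
```

View pics/w10.png

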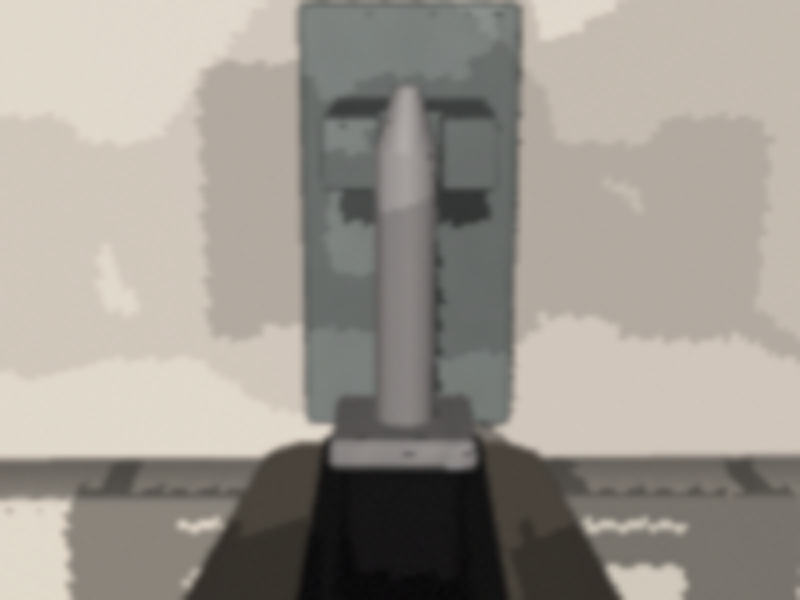

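```bash
python3 -m handwheel '[[-0.005,0.06,0,0,0,0.03,1],[-0.01,0.12,0,0,0,0.06,1],[-0.015,0.18,0,0,0,0.09,1],[-0.02,0.24,0.01,0,0,0.12,1],[-0.02,0.304,0.025,0,0,0.141,1],[-0.02,0.304,0.025,0,0,0.141,1],[-0.02,0.304,0.025,0,0,0.141,1]]' 40
python3 - <<'E'
from h import *
p,R0,st=now();print(p,st['grip_width'])
A=axes(np.radians(-28),0);cl=np.array([.5204,.0357,.0565])
print(cmd(p,R0,cl-.1*A[:,0]+[0,0,-.017],A))
E
```

```text
clock: 12.9
eef_pos: [0.4318, 0.0827, 0.0988]
orientation: [0.97, -0.242, -0.001, -0.0]
ft_force: [1.0, 1.1, -0.4]
grip_width: 0.0157
[0.43180781 0.08271855 0.09880811] 0.01569024580229613
[0.0007, -0.0001, 0.1186, -0.0002, 0.0008, -0.0007]
```

```bash
python3 -m handwheel '[[0,0,0.04,0,0,0,1],[0.001,0,0.08,0,0,0,1],[0.001,0,0.11,0,0,0,1],[0.001,0,0.119,0,0,0,1],[0.001,0,0.119,0,0,0,1],[0.001,0,0.119,0,0,0,1]]' 40
python3 - <<'E'
from h import *
import pickle
st=read_state();s=snapshot('wrist');pickle.dump((st,s),open('w11.pkl','wb'));crop(s,'w11',180,100,380,250,4)
s2=snapshot('scene');pickle.dump(s2,open('s11.pkl','wb'));crop(s2,'s11',210,190,310,265,8)
p,R0,st=now();print(p,st['grip_width'],st['ft_force'])
c=cam(s,st);S=cam(s2)
cl=np.array([.5204,.0357,.0565]);A=axes(np.radians(-28),0);pin=p-.017*R0[:,2]
print('wrist clev/top, nose',(proj(c,[cl,cl+[0,0,.016],pin+.0635*R0[:,0]])-[180,100])*4)
print('scene',(proj(S,[cl-.014*A[:,0],cl+[0,0,.016]-.014*A[:,0],pin+.0635*R0[:,0],pin+.0195*R0[:,0]])-[210,190])*8)
E
```

```text
clock: 13.5
eef_pos: [0.4334, 0.0837, 0.0404]
orientation: [0.97, -0.242, 0.0, -0.001]
ft_force: [0.7, 0.3, -0.2]
grip_width: 0.0155
[0.43353441 0.08334664 0.04071447] 0.015435104038203376 [ 0.55234484 -0.42148385 -0.14669591]
wrist clev/top, nose [[ 422.41560087 -103.75830701]
 [ 424.65653555 -129.48478067]
 [ 410.9287153   206.31346875]]
scene [[421.27978533 292.68128169]
 [420.03029321 248.84741453]
 [336.08283824 287.65737723]
 [162.5899284  291.95936832]]
```

View pics/w11.png

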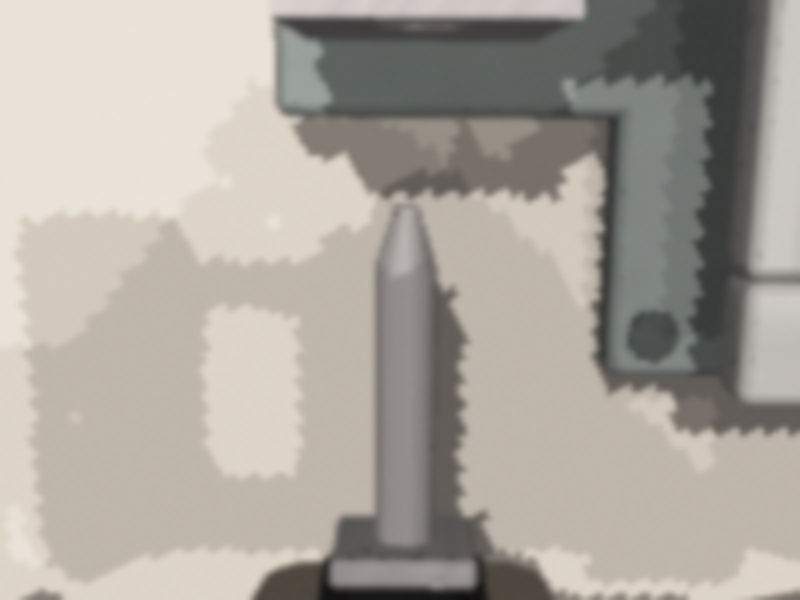

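View pics/s11.png

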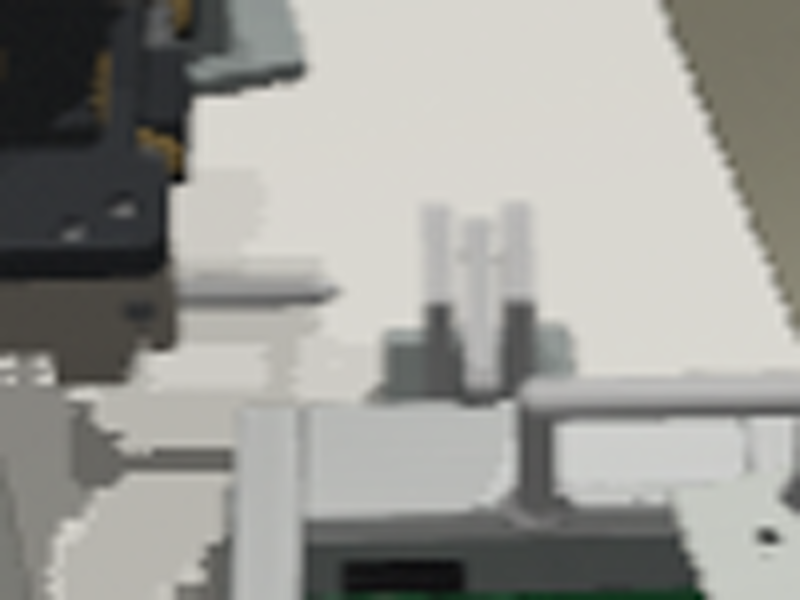

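```bash
python3 - <<'E'
from h import *
import pickle
st,s=pickle.load(open('w11.pkl','rb'));c=cam(s,st);S=cam(pickle.load(open('s11.pkl','rb')))
w=lambda u,v:(180+(u+.5)/4-.5,100+(v+.5)/4-.5)
sc=lambda u,v:(210+(u+.5)/8-.5,190+(v+.5)/8-.5)
x=np.array([.883,-.469,0]);y=np.array([.469,.883,0]);cl=np.array([.5204,.0357,.0565])
f=lambda X:((X-cl)@x*1e3,(X-cl)@y*1e3,(X-cl)[2]*1e3)
for n,a,z in [('earL',(275,18),.072),('earR',(585,18),.072),('base L',(282,110),.022)]: print(n,np.round(f(plane(c,w(*a),z)),1))
for n,a,b in [('nose',(405,205),(336,291)),]: 
    X,e=tri([(c,w(*a)),(S,sc(*b))]);print(n,np.round(f(X),1),e)
for n,a in [('nose',(405,205)),('shankbase',(405,545))]: print(n,np.round(f(plane(c,w(*a),.0575)),1))
E
```

```text
earL [-14.6  16.5  15.5]
earR [-14.6 -16.9  15.5]
base L [-24.3  20.9 -34.5]
nose [-36.1   2.5   0. ] [np.float64(0.0004810698674512171), np.float64(0.00048106986745122466)]
nose [-35.5   2.5   1. ]
shankbase [-80.4   2.4   1. ]
```

```bash
python3 -m handwheel '[[0,0.005,0.001,0,0,0,1],[0.012,0.005,0.001,0,0,0,1],[0.024,0.005,0.001,0,0,0,1],[0.032,0.005,0.001,0,0,0,1],[0.032,0.005,0.001,0,0,0,1],[0.032,0.005,0.001,0,0,0,1]]' 40
python3 - <<'E'
from h import *
import pickle
st=read_state();s=snapshot('wrist');pickle.dump((st,s),open('w12.pkl','wb'));crop(s,'w12',180,60,380,210,4)
s2=snapshot('scene');pickle.dump(s2,open('s12.pkl','wb'));crop(s2,'s12',210,190,310,265,8)
p,R0,st=now();print(p,st['grip_width'],st['ft_force'])
E
```

```text
clock: 14.2
eef_pos: [0.4459, 0.0731, 0.0395]
orientation: [0.97, -0.242, 0.0, -0.001]
ft_force: [0.2, 0.4, -0.2]
grip_width: 0.0156
[0.44561223 0.07328753 0.03946461] 0.015462892794590588 [-0.48691318  0.11967351 -0.68867799]
```

View pics/w12.png

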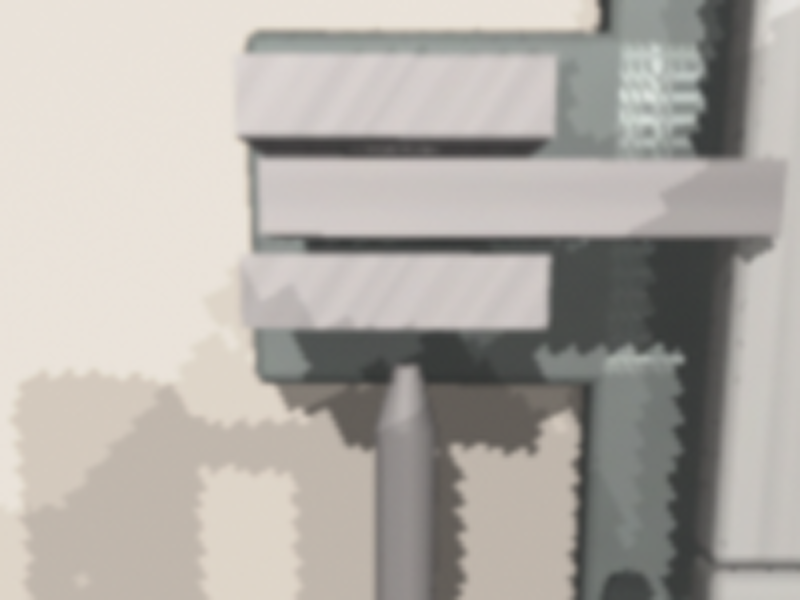

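View pics/s12.png

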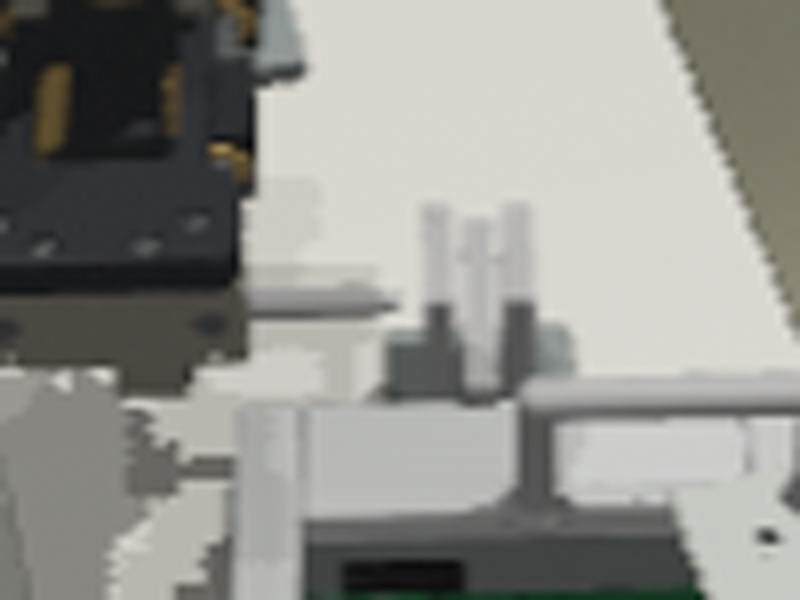

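```bash
python3 - <<'E'
from h import *
import pickle
st,s=pickle.load(open('w12.pkl','rb'));c=cam(s,st);S=cam(pickle.load(open('s12.pkl','rb')))
w=lambda u,v:(180+(u+.5)/4-.5,60+(v+.5)/4-.5)
sc=lambda u,v:(210+(u+.5)/8-.5,190+(v+.5)/8-.5)
x=np.array([.883,-.469,0]);y=np.array([.469,.883,0]);cl=np.array([.5204,.0357,.0565])
f=lambda X:((X-cl)@x*1e3,(X-cl)@y*1e3,(X-cl)[2]*1e3)
for n,a,z in [('nearL',(241,328),.072),('nearR',(549,328),.072),('farL',(236,54),.072),('farR',(556,54),.072),('eye end',(258,198),.068)]: print(n,np.round(f(plane(c,w(*a),z)),1))
X,e=tri([(c,w(405,367)),(S,sc(398,306))]);print('nose',np.round(f(X),1),e)
for a,b in [((236,54),(502,203)),((241,328),(425,203)),((556,54),(531,301)),((549,328),(425,303))]:
    X,e=tri([(c,w(*a)),(S,sc(*b))]);print('ear',np.round(f(X),1),np.round(e,4))
for n,a in [('nose',(405,367)),('shank',(404,590))]: print(n,np.round(f(plane(c,w(*a),.0565)),1))
E
```

```text
nearL [-14.3  17.1  15.5]
nearR [-14.3 -17.   15.5]
farL [13.5 16.5 15.5]
farR [ 13.5 -16.8  15.5]
eye end [-0.5 15.2 11.5]
nose [-20.4  -1.1  -2.3] [np.float64(0.0004531379648217725), np.float64(0.00045313796482168456)]
ear [ 9.6 15.6 18.3] [0.0035 0.0035]
ear [-13.8  16.9  16.6] [0.0004 0.0004]
ear [ 12.9 -16.9  15.3] [0.0006 0.0006]
ear [-14.1 -17.   15.6] [0.0002 0.0002]
nose [-19.8  -1.1  -0. ]
shank [-48.5  -0.9  -0. ]
```

```bash
python3 -m handwheel '[[0,-0.002,-0.002,0,0,0,1],[0.006,-0.002,-0.002,0,0,0,1],[0.012,-0.002,-0.002,0,0,0,1],[0.018,-0.002,-0.002,0,0,0,1],[0.024,-0.002,-0.002,0,0,0,1],[0.024,-0.002,-0.002,0,0,0,1]]' 40
python3 - <<'E'
from h import *
import pickle
st=read_state();s=snapshot('wrist');pickle.dump((st,s),open('w13.pkl','wb'));crop(s,'w13',180,60,380,210,4)
s2=snapshot('scene');crop(s2,'s13',210,190,310,265,8)
p,R0,st=now();print(p,st['grip_width'],st['ft_force'])
E
```

```text
clock: 14.9
eef_pos: [0.4574, 0.0682, 0.0406]
orientation: [0.97, -0.242, 0.0, -0.001]
ft_force: [-0.3, -0.6, -1.2]
grip_width: 0.0154
[0.45688677 0.06837276 0.04049163] 0.015388519877557365 [-1.45508153 -0.59833717 -0.83622326]
```

View pics/w13.png

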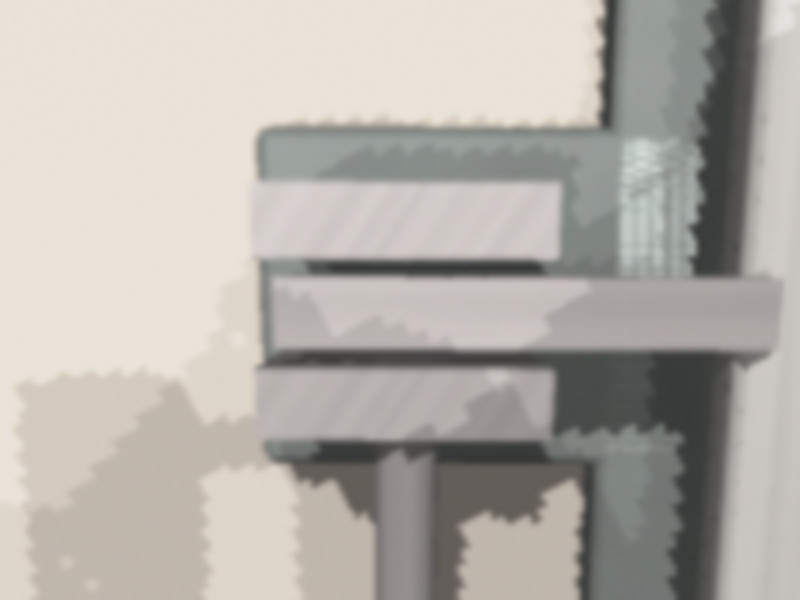

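View pics/s13.png

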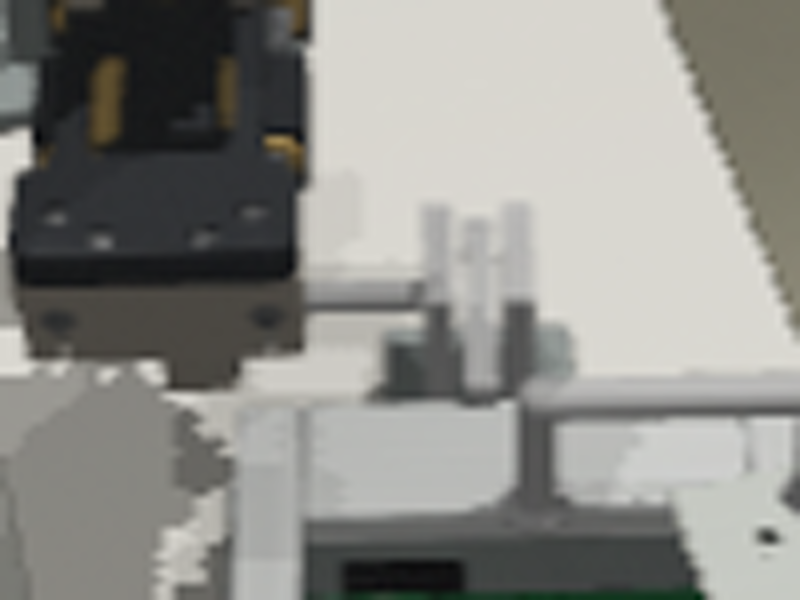

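```bash
python3 -m handwheel '[[0.006,0,0,0,0,0,1],[0.012,0,0,0,0,0,1],[0.018,0,0,0,0,0,1],[0.024,0,0,0,0,0,1],[0.024,0,0,0,0,0,1]]' 40
python3 -m handwheel '[[0.006,0,0,0,0,0,1],[0.012,0,0,0,0,0,1],[0.012,0,0,0,0,0,1]]' 40
```

```text
clock: 15.5
eef_pos: [0.468, 0.0626, 0.0406]
orientation: [0.97, -0.242, 0.0, -0.001]
ft_force: [-0.7, 0.3, -0.5]
grip_width: 0.0156
clock: 15.8
eef_pos: [0.4733, 0.0598, 0.0406]
orientation: [0.97, -0.242, 0.0, -0.001]
ft_force: [-0.3, -1.4, -0.1]
grip_width: 0.0155
```

```bash
python3 -m handwheel '[[0.006,0,0,0,0,0,1],[0.012,0,0,0,0,0,1],[0.018,0,0,0,0,0,1],[0.024,0,0,0,0,0,1],[0.030,0,0,0,0,0,1],[0.030,0,0,0,0,0,1]]' 40
python3 -m handwheel '[[0.002,0,0,0,0,0,1],[0.004,0,0,0,0,0,1],[0.004,0,0,0,0,0,1]]' 40
python3 -m handwheel '[[0.002,0,0,0,0,0,1],[0.004,0,0,0,0,0,1],[0.004,0,0,0,0,0,1]]' 40
python3 - <<'E'
from h import *
p,R0,st=now();print((p-[.5204,.0357,.0565])@[.883,-.469,0])
s=snapshot('wrist');crop(s,'w14',180,130,380,280,4)
E
```

```text
clock: 16.4
eef_pos: [0.4865, 0.0527, 0.0406]
orientation: [0.97, -0.242, 0.0, -0.001]
ft_force: [-0.1, 0.4, -0.6]
grip_width: 0.0153
clock: 16.7
eef_pos: [0.4879, 0.052, 0.0406]
orientation: [0.97, -0.242, 0.0, -0.001]
ft_force: [-0.7, -0.4, -1.2]
grip_width: 0.0157
clock: 17.0
eef_pos: [0.4897, 0.051, 0.0406]
orientation: [0.97, -0.242, 0.0, -0.001]
ft_force: [-0.6, -0.3, -1.1]
grip_width: 0.0157
-0.03430217396134459
```

View pics/w14.png

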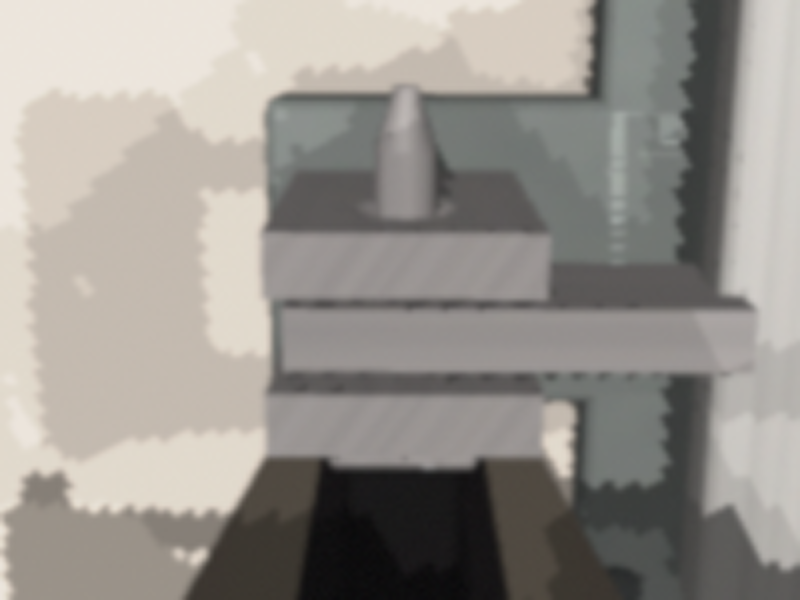

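```bash
python3 -m handwheel '[[0.001,0,0,0,0,0,1],[0.002,0,0,0,0,0,1],[0.002,0,0,0,0,0,1]]' 40
python3 -m handwheel '[[0.001,0,0,0,0,0,1],[0.002,0,0,0,0,0,1],[0.002,0,0,0,0,0,1]]' 40
python3 -m handwheel '[[0.001,0,0,0,0,0,1],[0.002,0,0,0,0,0,1],[0.002,0,0,0,0,0,1]]' 40
```

```text
clock: 17.35
eef_pos: [0.4898, 0.0509, 0.0405]
orientation: [0.97, -0.242, -0.0, -0.001]
ft_force: [-2.3, 0.5, 1.7]
grip_width: 0.0152
clock: 17.65
eef_pos: [0.4899, 0.0509, 0.0404]
orientation: [0.97, -0.242, -0.001, -0.001]
ft_force: [-5.3, 2.5, 3.8]
grip_width: 0.0156
clock: 17.95
eef_pos: [0.4898, 0.0508, 0.0403]
orientation: [0.97, -0.241, -0.002, -0.0]
ft_force: [-8.2, 3.1, 5.2]
grip_width: 0.0154
```

```bash
python3 -m handwheel '[[-0.004,0,0,0,0,0,1],[-0.004,0,0,0,0,0,1]]' 40
python3 -m handwheel '[[0,0,0,0,0,0,0.68],[0,0,0,0,0,0,0.68],[0,0,0,0,0,0,0.68],[0,0,0,0,0,0,0.68]]' 40
python3 - <<'E'
from h import *
s=snapshot('wrist');crop(s,'w15',180,130,380,280,4)
s=snapshot('scene');crop(s,'s15',210,190,310,265,8)
E
```

```text
clock: 18.15
eef_pos: [0.4899, 0.0509, 0.0404]
orientation: [0.97, -0.242, -0.0, -0.001]
ft_force: [-3.0, 3.3, 0.3]
grip_width: 0.0156
clock: 18.55
eef_pos: [0.491, 0.0504, 0.0407]
orientation: [0.97, -0.242, 0.001, -0.001]
ft_force: [-0.2, 0.1, 0.2]
grip_width: 0.0296
```

View pics/w15.png

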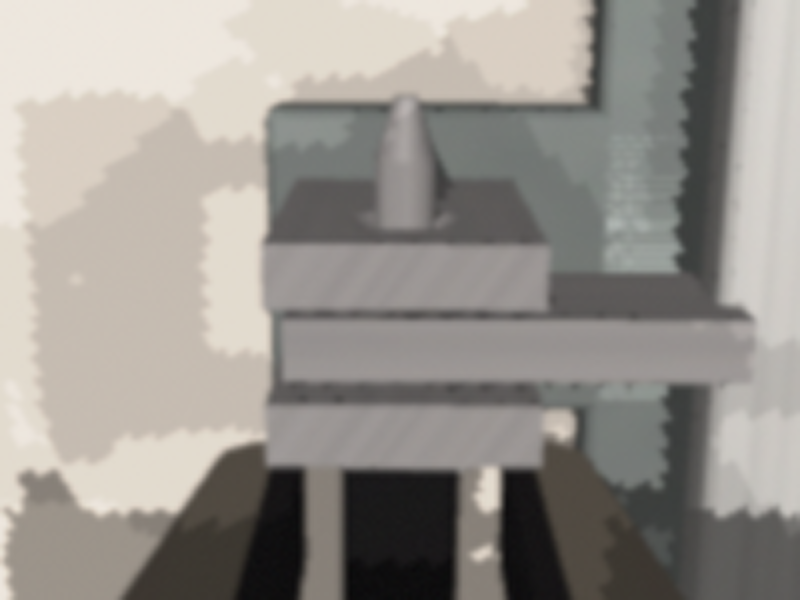

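```bash
python3 -m handwheel '[[0,0,-0.02,0,0,0,0.68],[0,0,-0.06,0,0,0,0.68],[0,0,-0.12,0,0,0,0.68],[-0.02,0,-0.2,0,0,0,0.68],[-0.1,-0.04,-0.26,0,0,0,0.68],[-0.14,-0.06,-0.3,0,0,0,0.68],[-0.14,-0.06,-0.3,0,0,0,0.68],[-0.14,-0.06,-0.3,0,0,0,0.68]]'
python3 - <<'E'
from h import *
import pickle
st=read_state();s=snapshot('wrist');pickle.dump((st,s),open('w16.pkl','wb'));crop(s,'w16',230,60,430,210,4)
s=snapshot('scene');crop(s,'s16',210,170,310,245,8);save(s,'s16f')
save(snapshot('top'),'t16')
print(st['ft_force'],st['eef_pos'])
E
```

```text
clock: 19.45
eef_pos: [0.443, 0.1098, 0.1915]
orientation: [0.97, -0.242, 0.001, -0.001]
ft_force: [0.0, -0.5, -0.8]
grip_width: 0.0293
[ 0.01190132 -0.49995981 -0.80336841] [0.44296361 0.1098463  0.19152403]
```

View pics/w16.png

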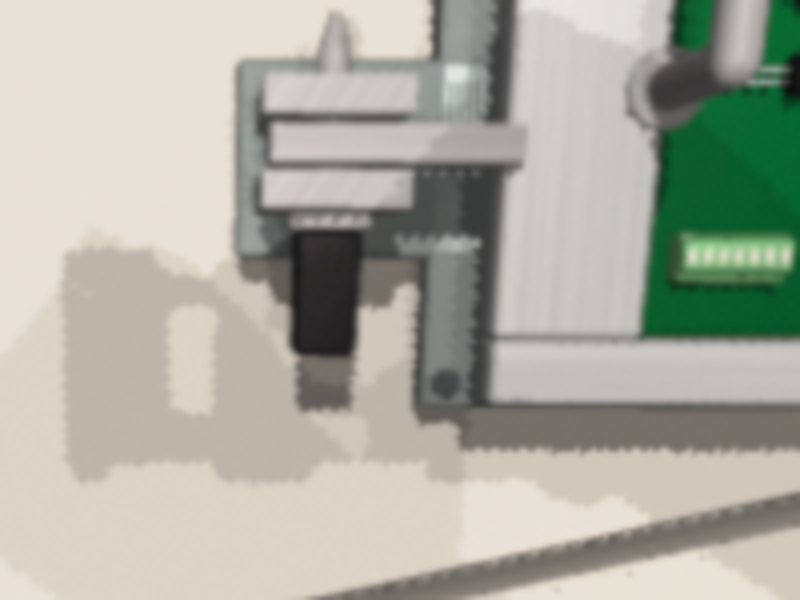

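View pics/s16.png

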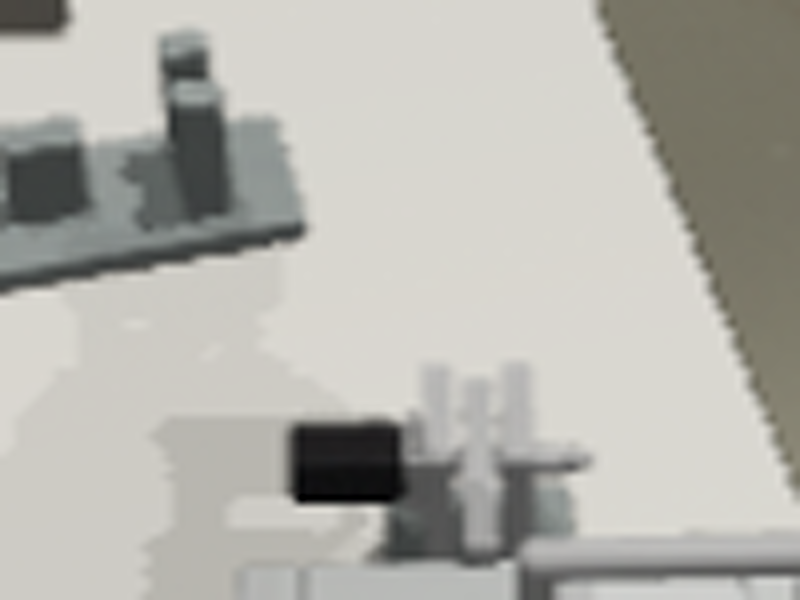

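View pics/s16f.png

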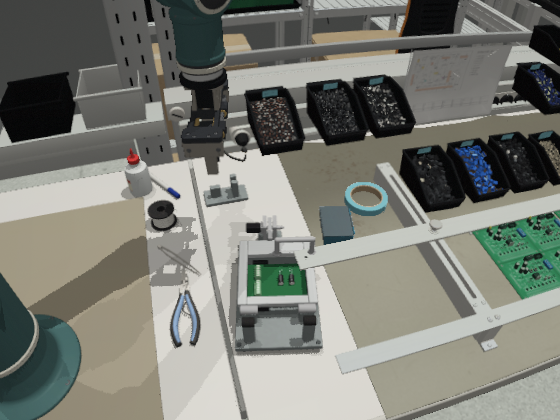

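```bash
python3 - <<'E'
from h import *
import pickle
st,s=pickle.load(open('w16.pkl','rb'));c=cam(s,st)
w=lambda u,v:(230+(u+.5)/4-.5,60+(v+.5)/4-.5)
x=np.array([.883,-.469,0]);y=np.array([.469,.883,0]);cl=np.array([.5204,.0357,.0565])
f=lambda X:np.round(((X-cl)@x*1e3,(X-cl)@y*1e3),1)
for n,a,z in [('near ear outer',(335,208),.072),('far ear outer',(340,72),.072),('collar front',(330,212),.0655),('collar back',(330,229),.0655),('grip back',(322,353),.064),('nose',(336,13),.056),('eye inner',(340,145),.068)]: print(n,f(plane(c,w(*a),z)))
E
```

```text
near ear outer [-14.6   0.6]
far ear outer [13.9  0.4]
collar front [-15.2   1.1]
collar back [-18.9   0.9]
grip back [-47.4   1.9]
nose [28.7  0.1]
eye inner [-0.8 -0.5]
```

```bash
python3 - <<'E'
from h import *
p,R0,st=now();A=axes(np.radians(-28),0);cl=np.array([.5206,.036,.0565])
print(cmd(p,R0,cl-.085*A[:,0]+[0,0,.04],A),cmd(p,R0,cl-.085*A[:,0]+[0,0,-.010],A))
E
```

```text
[0.0362, 0.055, 0.1867, -0.0001, 0.0006, -0.0012] [0.0363, 0.055, 0.2867, -0.0001, 0.0006, -0.0012]
```

```bash
python3 -m handwheel '[[0.015,0.03,0.06,0,0,0,1],[0.036,0.055,0.13,0,0,0,1],[0.036,0.055,0.187,0,0,0,1],[0.036,0.055,0.187,0,0,0,1],[0.036,0.055,0.23,0,0,0,1],[0.036,0.055,0.27,0,0,0,1],[0.036,0.055,0.287,0,0,0,1],[0.036,0.055,0.287,0,0,0,1],[0.036,0.055,0.287,0,0,0,1]]' 40
python3 - <<'E'
from h import *
p,R0,st=now();print((p-[.5204,.0357,.0565])@[.883,-.469,0],(p-[.5204,.0357,.0565])@[.469,.883,0])
s=snapshot('wrist');crop(s,'w17',180,130,380,280,4)
E
python3 -m handwheel '[[0.008,0,0,0,0,0,1],[0.016,0,0,0,0,0,1],[0.024,0,0,0,0,0,1],[0.024,0,0,0,0,0,1]]' 40
```

```text
clock: 20.5
eef_pos: [0.4464, 0.0774, 0.0478]
orientation: [0.97, -0.242, 0.001, -0.001]
ft_force: [0.2, -0.1, -0.3]
grip_width: 0.0007
-0.08490539133361957 0.0020818612258376836
clock: 20.95
eef_pos: [0.4572, 0.0712, 0.0473]
orientation: [0.97, -0.242, 0.001, -0.001]
ft_force: [0.2, -0.3, 0.4]
grip_width: 0.0003
```

View pics/w17.png

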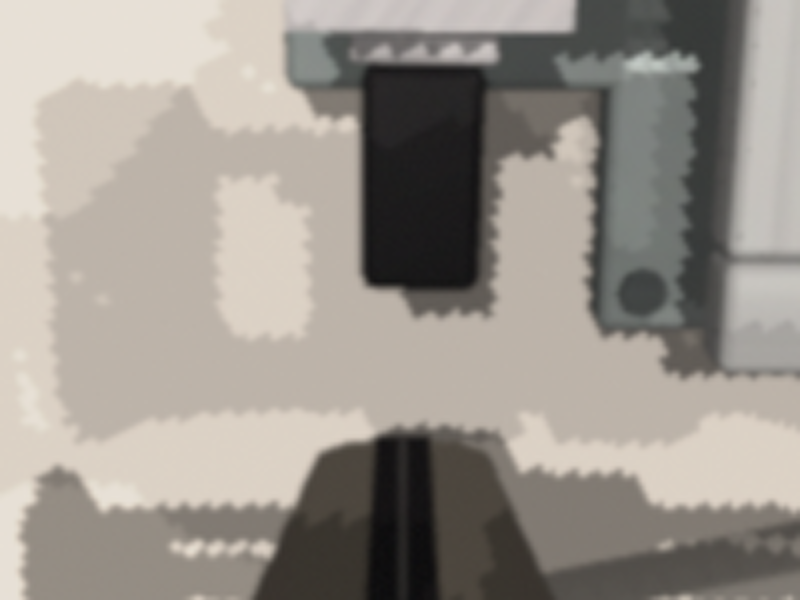

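```bash
python3 -m handwheel '[[0.008,0,0,0,0,0,1],[0.016,0,0,0,0,0,1],[0.022,0,0,0,0,0,1],[0.026,0,0,0,0,0,1],[0.026,0,0,0,0,0,1]]' 40
python3 -m handwheel '[[0.002,0,0,0,0,0,1],[0.004,0,0,0,0,0,1],[0.004,0,0,0,0,0,1]]' 40
python3 -m handwheel '[[0.002,0,0,0,0,0,1],[0.003,0,0,0,0,0,1],[0.003,0,0,0,0,0,1]]' 40
```

```text
clock: 21.45
eef_pos: [0.468, 0.0653, 0.047]
orientation: [0.97, -0.242, 0.0, -0.001]
ft_force: [-0.1, -0.6, 0.1]
grip_width: 0.0005
clock: 21.75
eef_pos: [0.469, 0.0646, 0.0469]
orientation: [0.97, -0.242, -0.0, -0.001]
ft_force: [-1.6, -0.1, 0.4]
grip_width: 0.0007
clock: 22.05
eef_pos: [0.4691, 0.0645, 0.0467]
orientation: [0.97, -0.242, -0.002, -0.0]
ft_force: [-4.0, 3.0, 1.7]
grip_width: 0.0003
```

```bash
python3 -m handwheel '[[0.002,0,0,0,0,0,1],[0.004,0,0,0,0,0,1],[0.004,0,0,0,0,0,1],[0.004,0,0,0,0,0,1]]' 40
python3 -m handwheel '[[-0.01,0,0,0,0,0,1],[-0.04,0,0,0,0,0,1],[-0.06,0,-0.05,0,0,0,1],[-0.08,0,-0.15,0,0,0,1],[-0.14,-0.05,-0.25,0,0,0,1],[-0.14,-0.05,-0.28,0,0,0,1],[-0.14,-0.05,-0.28,0,0,0,1]]' 40
python3 - <<'E'
from h import *
import pickle
st=read_state();s=snapshot('wrist');pickle.dump((st,s),open('w18.pkl','wb'));crop(s,'w18',230,60,430,210,4)
save(snapshot('top'),'t18');save(snapshot('scene'),'s18')
E
```

```text
clock: 22.45
eef_pos: [0.4689, 0.0644, 0.0463]
orientation: [0.97, -0.241, -0.003, -0.0]
ft_force: [-8.8, 4.9, 3.1]
grip_width: 0.0008
clock: 23.15
eef_pos: [0.4242, 0.12, 0.1909]
orientation: [0.971, -0.241, 0.004, -0.003]
ft_force: [1.0, -0.7, -0.1]
grip_width: 0.0003
```

View pics/w18.png

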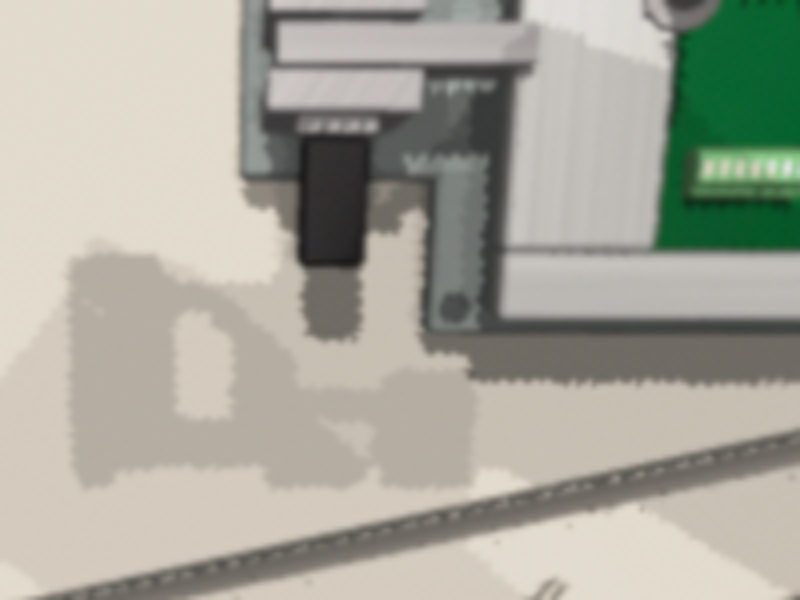

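View pics/t18.png

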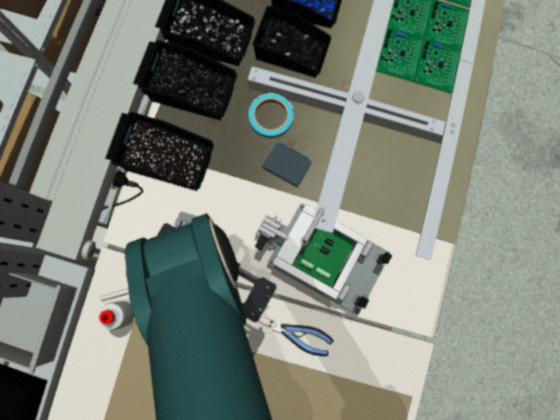

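```bash
python3 -m handwheel '[[0,0,-0.02,0,0,0,1],[0,0,-0.02,0,0,0,1],[0,0,-0.02,0,0,0,1]]' 
python3 - <<'E'
from h import *
import pickle
a=cv2.imread('pics/scene0.png').astype(int);b=snapshot('scene')['pixels'].astype(int)
for n,(u,v) in dict(spool=(161,213),case=(337,222),tape=(366,198)).items():
    print(n,np.abs(a-b)[v-25:v+25,u-25:u+25].mean().round(2))
from cell import sign_off
st=read_state();print(st['ft_force'],st['qd'].round(3)); print(sign_off())
E
```

```text
clock: 23.6
eef_pos: [0.4225, 0.1173, 0.1967]
orientation: [0.97, -0.242, -0.0, -0.001]
ft_force: [-0.4, 0.6, -0.5]
grip_width: 0.0006
spool 12.75
case 7.85
tape 7.28
[-0.27420127  0.14978524 -0.10569173] [-0.002 -0.    -0.003  0.001  0.    -0.    -0.001]
the job is handed in; nothing more can be done
None
```

The clamp is closed and the pin is fully home, and I handed the job in at about 23.6 s of the 61 s allowed.

**Frame:** I took it by the bow handle, swung it past upright and lowered it until it bottomed on the clamp at about 15 N. I only released it then, so it did not drop. The eye sits between the ears.

**Pin:** I lifted it from its rest and pushed it from the robot's side through the near ear, the eye and the far ear. It stopped firmly at 8 to 9 N. After letting go I pushed once more on its back end with closed fingers. It met the same firm stop at about 10 N, and then I backed clear.

**Last checks:**
- After I first let go, the wrist picture put the collar face about 0.6 mm from the measured ear face and the nose 28.7 mm past the clevis point (30 mm when home). Both gaps are about one pixel, roughly 1 mm.
- After the second push the firm stop was the evidence. I did not re-measure the gap.
- At hand-in the wrist force was near zero and the gripper was touching nothing.

**Disagreements and doubts:**
- The scene camera put the pin about 2 mm lower than the arm's own position reading did. I split the difference and the pin went in freely.
- A light strip on the bench looked as if it overlapped the closing frame at about 65 mm height, but the force showed no contact.
- The before-and-after picture comparison around the spool, case and tape was inconclusive: small differences of 7 to 13 grey levels, which I put down to changed shadows but did not confirm. By eye all three stood where they started. I never commanded the gripper near them, though the arm passed above the spool.

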